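# Gauge a polished sleeve's bore and load it into the feed magazine

### The job

Check the bore of the sleeve lying in the gauging nest with the double-ended plug gauge: slide the long go end in along the bore until its nose reaches the far face, draw it out, then offer the short no-go end squarely to the bore from either side and press gently to confirm that it will not enter. Lay the gauge back on its wooden rest, then load the passed sleeve into the sloping tube magazine so that it slides down and stops end to end against the sleeves already there. Leave the other things on the bench undisturbed.

Things in the scene. Friction and masses are not known exactly. Their poses are not given: they have to be found in the camera images.
- gauge: steel double-ended plug gauge, 175 mm, 0.4 kg, lying level. Origin mid-handle on its axis, x along it to the go end. Hex handle 24 mm across flats (two flats face sideways), |x| < 35 mm; collars dia. 30 mm to |x| = 45 mm; go end dia. 32 mm, x = 45 to 105 mm, nose bevelled 3 mm; no-go end dia. 37 mm, only 25 mm long, x = -45 to -70 mm. Balances within 10 mm of the origin.
- go_nose (a point): centre of the go end's flat nose (gauge x = 105 mm)
- go_root (a point): centre of the inner end of the go end, where it joins the handle (gauge x = 45 mm)
- nogo_nose (a point): centre of the no-go end's flat nose (gauge x = -70 mm)
- gauge_rest: fixed wooden rest, foot 120 x 70 x 16 mm, with two upright V-notched boards 8 mm thick at x = +-40 mm, 57 mm high, that carry the collars of the gauge's handle. Origin under its centre on the bench, x along the lying gauge, z up. The gauge may lie either way round.
- rest_seat (a point): point on the gauge rest, 60 mm above the bench, where the middle of the gauge's handle lies when it rests; axes as the rest's
- sleeve: the sleeve to be checked, aluminium, plain cylinder dia. 56 mm, 50 mm long (10 mm shorter than the go end), through bore dia. 34 mm, 0.28 kg, lying loose in the nest. Origin at its centre, x along its bore; both ends alike. The bore is good: the 37 mm no-go end does not fit.
- nest: steel nest on a plate 130 x 110 x 12 mm: the sleeve lies in a V-block 45 mm wide, top edges 17 mm below the bore's axis, between end plates 6.4 mm thick, 51.6 mm apart inside (0.8 mm play at each end), 76 mm wide, top 9 mm above the axis, with slots 47 mm wide, open above and to 24 mm below the axis, for the gauge from either side. Origin under its centre on the bench, x along the bore, z up.
- bore_seat (a point): centre of the seated sleeve, on the bore's axis, 75 mm above the bench; axes as the nest's
- magazine: gravity magazine, foot 250 x 90: grey plastic tube, slotted along its top, sloping 30 degrees down to its own -x, inside dia. 57 to 60 mm, stop plate at the low end; the upper 105 mm is an open loading trough, edges 17 mm below the tube's axis. Slick: a sleeve let go in the trough slides down by itself. Origin under the foot's centre on the bench, z up; the tube's axis lies in its x-z plane.
- load_point (a point): point on the tube's axis near the middle of the open loading trough (magazine x = 55, y = 0, z = 152 mm): where the centre of a sleeve lying in the trough would be; the trough runs 50 mm down the slope from here to the tube's mouth
- next_seat (a point): point on the tube's axis where the centre of the newly loaded sleeve comes to rest, 75 mm down the slope from load_point; axes as the magazine's
- first_sleeve: like sleeve, already in the tube against the stop plate; origin at its centre, x along its bore
- second_sleeve: like sleeve, already in the tube, above first_sleeve and touching it; origin at its centre, x along its bore
- felt_wheel: bystander: felt polishing wheel lying flat, dia. 100 mm, 22 mm thick; origin under its centre
- compound_tin: bystander: steel tin of polishing compound, dia. 64 mm, 55 mm high; origin under its centre
- handpiece: bystander: lying steel grinding handpiece, 170 mm long, dia. 25 mm; origin under its middle
Mind the look-alikes: they are no part of the job. Leave any red or yellow look-alike of the sleeve alone.

How it is judged:
On the way, in this order (a step that is already met when the one before it is completed fails the run):
1. the go end is in the nested sleeve's bore over its full length, its nose flush with or past the far face (1.5 mm short allowed) (distance between go_root and sleeve below 0.0365 m and angle between the x axis of gauge and the x axis of sleeve, either way round below 0.1 rad and distance between sleeve and bore_seat below 0.006 m), for 0.1 s.
2. the no-go end is pressed squarely (within 5 degrees) and centrally (within 6 mm) on the mouth of the bore with at least 0.8 N and does not enter (distance between nogo_nose and sleeve between 0.021 and 0.028 m and angle between the x axis of gauge and the x axis of sleeve, either way round below 0.09 rad and y of nogo_nose in the frame of bore_seat between -0.006 and 0.006 m and z of nogo_nose in the frame of bore_seat between -0.006 and 0.006 m and distance between sleeve and bore_seat below 0.006 m and contact force between gauge and sleeve above 0.8 N), for 0.1 s.
3. the gauge lies released in the notches of its rest, the sleeve still in the nest (distance between gauge and rest_seat below 0.012 m and angle between the x axis of gauge and the x axis of gauge_rest, either way round below 0.1 rad and contact force between the fingers and gauge below 0.1 N and distance between sleeve and bore_seat below 0.012 m), for 0.2 s.
At the end, for the whole second after the job is handed in: gauge released on its rest within 12 mm of its place and 0.1 rad, either way round; the checked sleeve at rest in the tube within 6 mm of next_seat, in line with second_sleeve, centres under 54 mm apart; the two older sleeves within 8 mm of where they were (distance between gauge and rest_seat below 0.012 m and angle between the x axis of gauge and the x axis of gauge_rest, either way round below 0.1 rad and linear speed of each of gauge, sleeve below 0.02 m/s and distance between sleeve and next_seat below 0.006 m and distance between each of sleeve, first_sleeve and second_sleeve below 0.054 m and angle between the x axis of sleeve and the x axis of second_sleeve, either way round below 0.08 rad and distance of each of second_sleeve, first_sleeve from where it was at the start of the episode below 0.008 m); the robot touches nothing.
It fails at once if the gauge is forced: more than 45 N between gauge and sleeve (contact force between gauge and sleeve above 45 N).
It fails at once if a bystander is shifted by more than 30 mm (distance of any of felt_wheel, compound_tin, handpiece from where it was at the start of the episode above 0.03 m).
It also fails if it takes over 72 s, if anything falls off the work surface, if the arm or the gripper's body presses on something with over 40 N, if the wrist force passes 120 N, or if a joint passes its speed limit or range.

### The arm

A 6-joint arm with a two-finger parallel gripper is mounted at the origin on the work surface. World frame = base frame: x ahead of the robot, y to its left, z up, the work surface at z = 0. Lengths are in m, angles in rad, forces in N, time in s.
With the tool pointing down it reaches from about 0.425 to 0.95 m from the base axis. Payload 3.5 kg.
Tool frame: the origin (TCP) lies midway between the tips of the shut fingers; the grasp point (between the pads) lies 19 mm behind it; z points along the fingers, x is the direction in which the jaws open and shut, and the axes are right-handed (so a half turn about z gives the same grasp; the last joint's range is limited). The gripper opens to 85 mm and grips with 20 to 120 N. Pads are 22 mm wide; open, the fingers measure 114 mm over their backs; the gripper's body (76 mm by 85 mm) begins 54 mm behind the grasp point. The pads swing forward as they close: fully open they stand 13 mm farther back than shut.
Start: joints at [-1.261, 0.286, 1.577, -0, 1.279, -0.15], TCP at [0.3, -0.605, 0.231] pointing down, gripper open.
Joint ranges: [-2.77, 2.77], [-0.9, 2.22], [0.21, 2.48], [-1.53, 4.67], [0.24, 2.81], [-2.84, 2.84]. Speed limits (rad/s): [2.79, 2.79, 3.14, 3.14, 3.14, 3.14].

### API

Orientations are given as a unit quaternion [x, y, z, w].
In Python, from plant import readout, optics, ctrl gives the robot as it stands. The module is installed in compiled form; this text tells all that it offers.
- The arm moves only by the shell command python3 -m crank 'ROWS' [OPENING] [FORCE]. ROWS is text: rows parted by semicolons, each of 6 numbers parted by spaces: the shift along the tool's x, y, z in mm, then the turn, a rotation vector about the tool's x, y, z in rad. In form: dx dy dz ax ay az; .... A call has 1 to 5 rows; each row shifts and turns the commanded pose from where the row before left it, along the tool's axes as they then stand; what a row does not reach is not made up. A row lasts 1/8 s, in which the tool goes at most 62.5 mm and 10.7 degrees, less where a joint would pass 70% of its speed; a pose out of reach is approached as far as the arm can. A call is refused whole if a number of a shift passes 62.5 or a number of a turn 0.188, either way. A call with a gripper value outside its range is refused whole. OPENING is the opening, from -1 (shut) to 1 (fully open), set as the call begins (- or left out, the last holds). The fingers move at their own pace and stop on an object; FORCE is the grip in N (left out, the last holds). Time passes only in rows, so rows that do not move let the fingers close. It gives the time, the measured TCP pose, the force and the opening at its end, in the units of the state.
- readout.get_state(): the state, without advancing time (a new reading comes with each control period).
- optics.read_camera(name): name is "scene" or "top" or "wrist"; returns the picture (420x560x3 uint8, red, green, blue); there is no depth.
- optics.calibration(name): a dict with "mtx" (3x3 intrinsics, pixels), "rvec" (rotation vector, rad) and "tvec" (3), from world to camera coordinates, as OpenCV has them; the wrist camera has in their place "tool_from_camera" (4x4, takes a point from camera to tool coordinates, whose origin is the TCP and whose axes are the tool frame's). Camera axes: x right, y down, z forward; pixel columns grow to the right and rows downward; lengths in m; the calibration is good to about 2 mm. A picture is of the moment at which its call begins: read the wrist's pose just before it. calibration takes no time and is no camera call.
- ctrl.sign_off(): hands the job in, once; it reports no verdict.
Trained networks look in the newest picture that a camera, given by its name, has taken for a name from the list of things; names that differ only in an ending like _2 or _b are one class to them, and where a whole thing is asked for, a point or a joint stands for the part that bears it (a point fixed in the world has none). Each returns a list of dicts, best first, with "p" (0 to 1); they miss things now and then, are a little off and sometimes report something else, mostly with a low value. They report only what shows in the picture. A call takes as long as a camera call. They do not tell look-alikes from the thing itself.
- optics.recognise(camera, thing): "xy" ([column, row] as shares, 0 to 1, of the picture: columns of its width, rows of its height, amid what is visible of it).
The state is a dict: "time": time; "qpos": joint angles; "dq": joint speeds; "joint_efforts": joint torques, N m; "eef_pos": TCP position; "tcp_rot": TCP orientation; "contact_force": force on the tool from outside, world axes, zero at the start; "wrist_torque": the same for the moment, N m; "opening": opening from 0.0 (shut) to 1.0 (fully open).
Only numpy, scipy, OpenCV 4.12 (cv2) and the standard library are available. Lean on these libraries where they do the work, as an engineer would, in place of code of your own. Each camera call takes 0.05 s, during which the arm holds its last target.

## Working session

There is one attempt and no reset: what is moved stays moved. The work goes in short steps, Python scripts to look and compute and a shell command to move; the robot and the scene stay as the last step left them, time stands still between calls to the robot, and variables do not carry over. Pictures are saved under pics/ and viewed, and the job is handed in when it is done.

```bash
ls; mkdir -p pics
python3 - <<'E'
from plant import readout, optics, ctrl
import cv2
s=readout.get_state(); print({k:s[k] for k in s})
for c in ["scene","top","wrist"]:
    im=optics.read_camera(c); cv2.imwrite(f"pics/a_{c}.png",im[:,:,::-1])
    print(c,optics.calibration(c))
    if c!="wrist":
        for t in ["gauge","gauge_rest","sleeve","nest","magazine","go_nose","nogo_nose","first_sleeve","felt_wheel","compound_tin","handpiece"]:
            print(t,[( round(d['p'],2),round(d['xy'][0]*560),round(d['xy'][1]*420)) for d in optics.recognise(c,t)])
print(readout.get_state()['time'])
E
```

```text
pics
{'time': 0.0, 'qpos': array([-1.26098316e+00,  2.87236792e-01,  1.57816832e+00,  6.51980311e-06,
        1.27860364e+00, -1.50012770e-01]), 'dq': array([-0.00021468,  0.00139938,  0.00017002,  0.00163883, -0.00078035,
        0.00094115]), 'joint_efforts': array([ 3.20019371e-04, -4.05972433e+01, -2.92626107e+01, -9.97348047e-05,
        5.79729007e-03, -4.97441874e-06]), 'eef_pos': array([ 0.29937806, -0.60424708,  0.22990446]), 'tcp_rot': array([ 8.49643553e-01, -5.27356021e-01, -9.17651911e-04, -7.85691392e-04]), 'contact_force': array([ 0.10154938, -0.3779824 ,  0.26151781]), 'wrist_torque': array([ 0.00319636, -0.06356108,  0.07177821]), 'opening': 0.9984013033418752}
scene {'mtx': array([[418.5936664 ,   0.        , 282.58014023],
       [  0.        , 418.5936664 , 199.54065018],
       [  0.        ,   0.        ,   1.        ]]), 'rvec': array([ 2.41275585,  1.11277654, -0.28008028]), 'tvec': array([-0.36160226, -0.3138152 ,  1.21908554])}
gauge [(0.65, 384, 133)]
gauge_rest [(0.59, 368, 144), (0.33, 383, 135)]
sleeve [(0.97, 231, 163), (0.8, 268, 143), (0.8, 206, 195),
[... 889 characters left out ...]
_nose [(0.93, 152, 208)]
first_sleeve [(0.72, 398, 261)]
felt_wheel [(0.65, 221, 161), (0.31, 159, 219)]
compound_tin [(0.8, 332, 154)]
handpiece [(0.85, 274, 161)]
wrist {'mtx': array([[375.95829095,   0.        , 278.22167287],
       [  0.        , 375.95829095, 205.40690506],
       [  0.        ,   0.        ,   1.        ]]), 'tool_from_camera': array([[ 9.99999935e-01,  3.71818107e-05, -3.59683490e-04,
         9.09460633e-06],
       [ 6.27133621e-05,  9.61792039e-01,  2.73781061e-01,
        -6.96325102e-02],
       [ 3.56120393e-04, -2.73781066e-01,  9.61791974e-01,
        -1.42628446e-01],
       [ 0.00000000e+00,  0.00000000e+00,  0.00000000e+00,
         1.00000000e+00]])}
1.25
```

Run:
```python
import cv2
for c in ["scene","top"]:
    im=cv2.imread(f"pics/a_{c}.png"); cv2.imwrite(f"pics/b_{c}.png",cv2.resize(im,(800,600),interpolation=cv2.INTER_CUBIC))
```

```text
(no output)
```

View pics/b_scene.png

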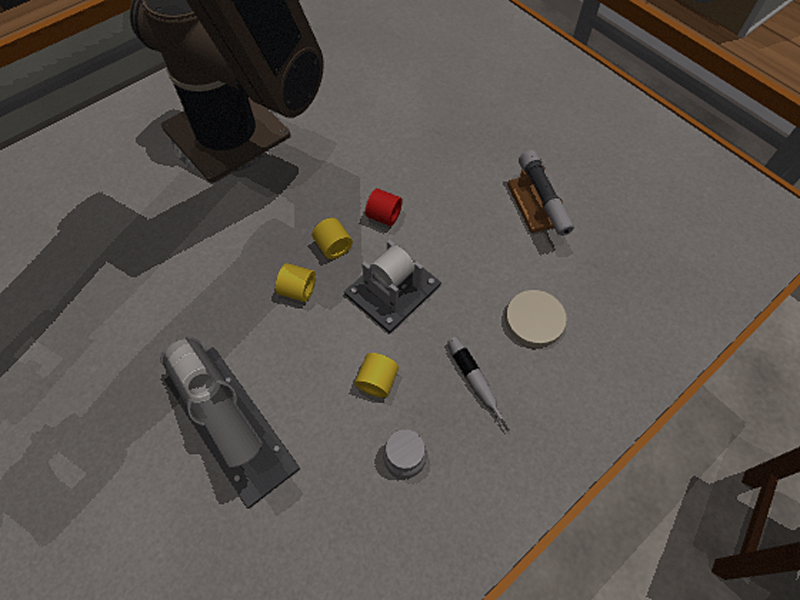

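View pics/b_top.png

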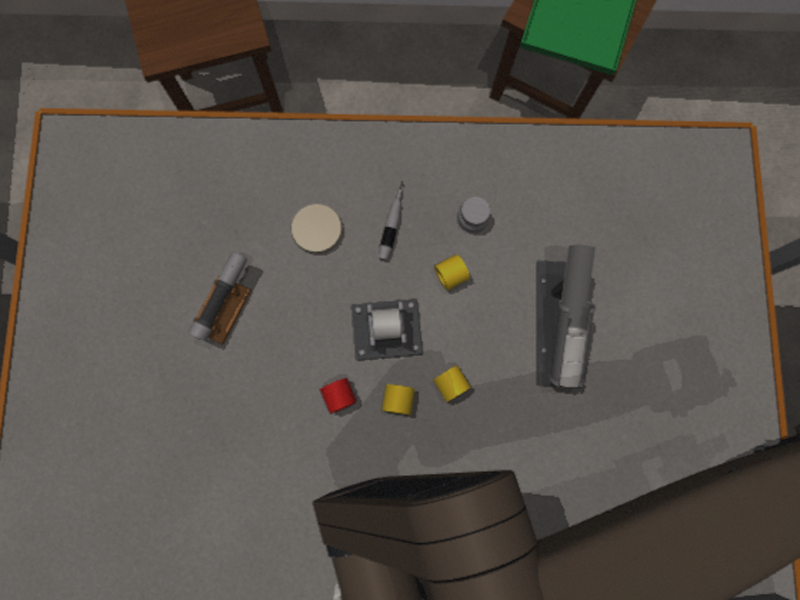

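```bash
cat > h.py <<'E'
import numpy as np, cv2
from scipy.spatial.transform import Rotation as R
from plant import readout, optics, ctrl
def cam(name,state=None):
    c=optics.calibration(name); K=c['mtx']
    if name!='wrist':
        Rm=R.from_rotvec(c['rvec']).as_matrix(); return K,Rm.T,-Rm.T@c['tvec']
    T=c['tool_from_camera']; Rt=R.from_quat(state['tcp_rot']).as_matrix()
    return K,Rt@T[:3,:3],Rt@T[:3,3]+state['eef_pos']
def ray(C,px):
    K,Rw,o=C; d=Rw@np.linalg.inv(K)@np.array([px[0],px[1],1.]); return o,d/np.linalg.norm(d)
def at_z(C,px,z):
    o,d=ray(C,px); return o+d*(z-o[2])/d[2]
def proj(C,p):
    K,Rw,o=C; q=K@(Rw.T@(np.asarray(p)-o)); return q[:2]/q[2]
E
python3 - <<'E'
from h import *
s=cam('scene');t=cam('top');print(s[2],t[2])
a=cv2.imread('pics/a_scene.png');b=cv2.imread('pics/a_top.png')
z=lambda im,x,y,w,h:cv2.resize(im[y:y+h,x:x+w],(400,300),interpolation=cv2.INTER_CUBIC)
cv2.imwrite('pics/c.png',np.vstack([np.hstack([z(a,90,220,160,120),z(b,350,160,160,120)]),np.hstack([z(a,230,150,100,75),z(b,230,190,100,75)])]))
k=560/800
for n,C,px,h in [('rest',t,(232*k,300*k),.0),('gaugeA',t,(237*k,258*k),.06),('gaugeB',t,(198*k,332*k),.06),('nestfoot',t,(387*k,330*k),.012),('sl',t,(386*k,325*k),.1),('magfoot',t,(543*k,262*k),.01),('magfoot2',t,(540*k,386*k),.01),
 ('gA',s,(530*k,157*k),.06),('gB',s,(566*k,230*k),.06)]:
    print(n,at_z(C,px,h).round(3))
E
```

```text
[ 0.89201901 -0.30016148  0.91082978] [0.30986189 0.01591945 1.2928688 ]
rest [0.556 0.327 0.   ]
gaugeA [0.627 0.308 0.06 ]
gaugeB [0.483 0.372 0.06 ]
nestfoot [0.499 0.019 0.012]
sl [0.495 0.021 0.1  ]
magfoot [ 0.642 -0.292  0.01 ]
magfoot2 [ 0.394 -0.279  0.01 ]
gA [0.477 0.376 0.06 ]
gB [0.631 0.304 0.06 ]
```

View pics/c.png

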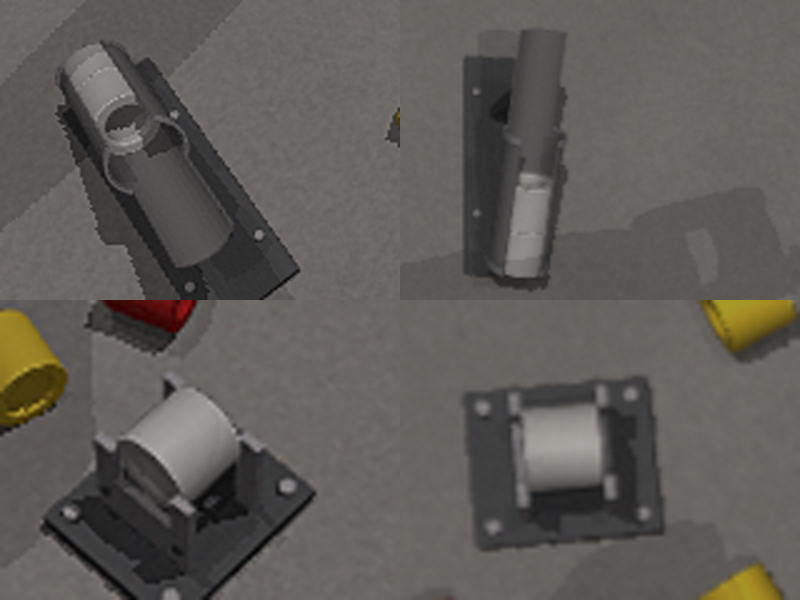

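```bash
cat >> h.py <<'E'
def Rt(yaw_deg,tilt_deg=0):
    # tool pointing down, tool x at heading yaw; then rotate about tool x by tilt
    x=np.array([np.cos(np.radians(yaw_deg)),np.sin(np.radians(yaw_deg)),0]);z=np.array([0,0,-1.])
    M=np.column_stack([x,np.cross(z,x),z]); return R.from_matrix(M)*R.from_rotvec([np.radians(tilt_deg),0,0])
def plan(p,rot,n=None,s=None):
    s=s or readout.get_state(); r0=R.from_quat(s['tcp_rot']); p0=s['eef_pos']
    d=np.asarray(p)-p0; w=(r0.inv()*rot).as_rotvec()
    n=n or int(max(np.ceil(np.linalg.norm(d)/.0615),np.ceil(np.abs(w).max()/.185),1))
    print('from',p0.round(4),'t',round(s['time'],2),'n',n,'tot tool',(r0.inv().apply(d)*1000).round(1),w.round(4))
    for i in range(n):
        r=r0*R.from_rotvec(w*i/n); v=r.inv().apply(d/n)*1000
        print(('%.1f %.1f %.1f %.4f %.4f %.4f;'%(*v,*(w/n))))
E
python3 -c "
from h import *
plan([.47,-.2,.40],Rt(0))"
```

```text
from [ 0.2996 -0.6049  0.2313] t 1.25 n 8 tot tool [-287.2 -332.4 -168.7] [-0.000e+00 -1.000e-04 -1.111e+00]
-35.9 -41.5 -21.1 -0.0000 -0.0000 -0.1389;
-29.8 -46.1 -21.1 -0.0000 -0.0000 -0.1389;
-23.1 -49.8 -21.1 -0.0000 -0.0000 -0.1389;
-16.0 -52.5 -21.1 -0.0000 -0.0000 -0.1389;
-8.6 -54.2 -21.1 -0.0000 -0.0000 -0.1389;
-1.0 -54.9 -21.1 -0.0000 -0.0000 -0.1389;
6.6 -54.5 -21.1 -0.0000 -0.0000 -0.1389;
14.1 -53.1 -21.1 -0.0000 -0.0000 -0.1389;
```

```bash
python3 -m crank '-36 -41.5 -21 0 0 -0.139; -30 -46 -21 0 0 -0.139; -23 -50 -21 0 0 -0.139; -16 -52.5 -21 0 0 -0.139' 1 && python3 -m crank '-8.5 -54 -21 0 0 -0.139; -1 -55 -21 0 0 -0.139; 6.5 -54.5 -21 0 0 -0.139; 14 -53 -21 0 0 -0.139; 0 0 0 0 0 0'
python3 - <<'E'
from h import *
s=readout.get_state(); im=optics.read_camera('wrist'); cv2.imwrite('pics/d.png',im[:,:,::-1]); 
cv2.imwrite('pics/d2.png',cv2.resize(im[:,:,::-1],(800,600),interpolation=cv2.INTER_CUBIC))
np.save('pics/d.npy',s,allow_pickle=True); print(s['eef_pos'],s['tcp_rot'],s['time'],s['qpos'])
E
```

```text
time: 1.75
eef_pos: [0.3851, -0.4006, 0.3162]
tcp_rot: [0.962, -0.272, 0.0, 0.0]
contact_force: [0.2, -0.4, -0.4]
opening: 1.003
time: 2.38
eef_pos: [0.471, -0.1973, 0.4024]
tcp_rot: [1.0, 0.003, 0.002, 0.001]
contact_force: [0.5, -0.2, -0.4]
opening: 1.001
[ 0.47097674 -0.19731377  0.4023534 ] [0.99999065 0.00336408 0.00237796 0.00131445] 2.375 [-5.95891099e-01 -1.65776340e-01  1.74526756e+00  5.11698907e-04
  1.55669142e+00 -6.02625134e-01]
```

View pics/d2.png

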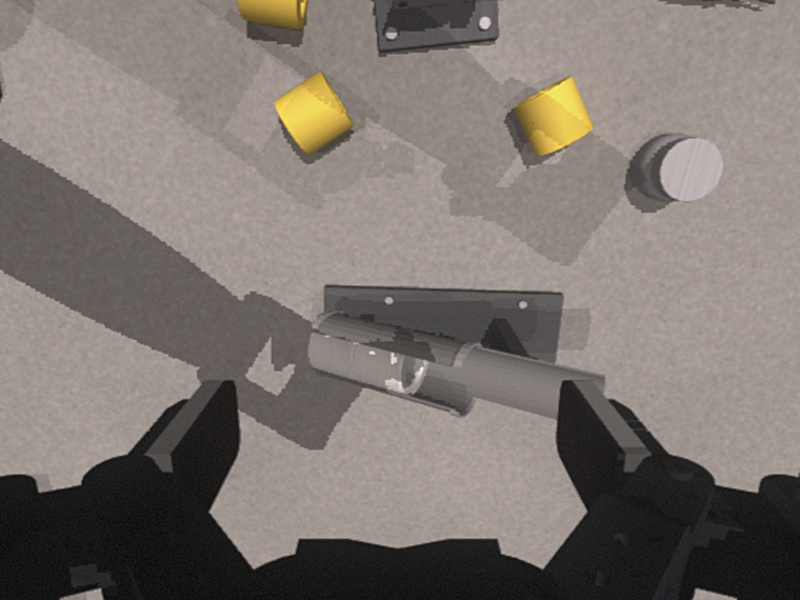

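Run:
```python
from h import *
s=np.load('pics/d.npy',allow_pickle=True).item();C=cam('wrist',s);k=.7
for z in (.0,.01,.012,.016):
    a=at_z(C,(324*k,286*k),z);b=at_z(C,(562*k,293*k),z);d=b-a;L=np.linalg.norm(d);u=d/L;c=(a+b)/2-.045*np.array([-u[1],u[0],0])
    print(z,a.round(4),b.round(4),L.round(4),np.degrees(np.arctan2(d[1],d[0])).round(2),'centre',c.round(4),'load',(c+.055*u)[:2].round(4))
im=cv2.imread('pics/d.png');cv2.imwrite('pics/e.png',cv2.resize(im[190:300,210:430],(800,400),interpolation=cv2.INTER_CUBIC))
```

```text
0.0 [ 0.3965 -0.2762  0.    ] [ 0.6476 -0.2826  0.    ] 0.2512 -1.45 centre [ 0.5209 -0.3244  0.    ] load [ 0.5759 -0.3258]
0.01 [ 0.3978 -0.2735  0.01  ] [ 0.6443 -0.2797  0.01  ] 0.2466 -1.45 centre [ 0.5199 -0.3216  0.01  ] load [ 0.5749 -0.323 ]
0.012 [ 0.3981 -0.2729  0.012 ] [ 0.6437 -0.2791  0.012 ] 0.2457 -1.45 centre [ 0.5197 -0.321   0.012 ] load [ 0.5747 -0.3224]
0.016 [ 0.3986 -0.2719  0.016 ] [ 0.6424 -0.278   0.016 ] 0.2438 -1.45 centre [ 0.5194 -0.3199  0.016 ] load [ 0.5743 -0.3213]
```

View pics/e.png

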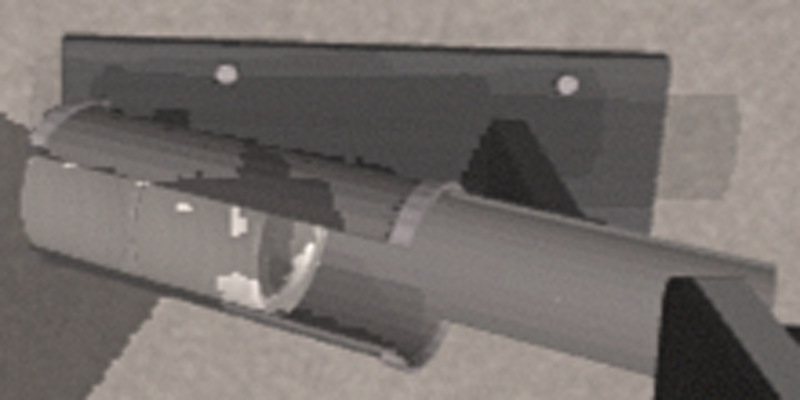

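```bash
python3 -c "
from h import *
plan([.497,.04,.30],Rt(0))"
```

```text
from [ 0.4701 -0.1988  0.4006] t 2.42 n 5 tot tool [  27.5 -238.9  100.2] [ 0.002  -0.0021  0.0036]
5.5 -47.8 20.0 0.0004 -0.0004 0.0007;
5.5 -47.8 20.1 0.0004 -0.0004 0.0007;
5.4 -47.8 20.1 0.0004 -0.0004 0.0007;
5.4 -47.8 20.1 0.0004 -0.0004 0.0007;
5.4 -47.8 20.1 0.0004 -0.0004 0.0007;
```

```bash
python3 -m crank '5.5 -48 20 0 0 0;5.5 -48 20 0 0 0;5.5 -48 20 0 0 0;5.5 -48 20 0 0 0;5.5 -47 20 0 0 0' && python3 -m crank '0 0 0 0 0 0;0 0 0 0 0 0'
python3 - <<'E'
from h import *
s=readout.get_state(); im=optics.read_camera('wrist'); cv2.imwrite('pics/f.png',im[:,:,::-1]); 
cv2.imwrite('pics/f2.png',cv2.resize(im[:,:,::-1],(800,600),interpolation=cv2.INTER_CUBIC))
np.save('pics/f.npy',s,allow_pickle=True); print(s['eef_pos'],s['tcp_rot'],s['time'],s['qpos'])
E
```

```text
time: 3.05
eef_pos: [0.4965, 0.039, 0.2976]
tcp_rot: [1.0, -0.001, -0.001, 0.0]
contact_force: [1.1, -0.9, -0.1]
opening: 1.004
time: 3.3
eef_pos: [0.4968, 0.0379, 0.2987]
tcp_rot: [1.0, -0.0, -0.001, 0.0]
contact_force: [-0.1, 1.0, 1.0]
opening: 0.998
[0.49675729 0.03787431 0.2987472 ] [ 9.99999750e-01 -3.05718369e-04 -5.54670737e-04  3.14481785e-04] 3.3 [-1.27453735e-01 -1.58274336e-01  1.92151593e+00 -7.78782136e-04
  1.37937175e+00 -1.26693738e-01]
```

View pics/f2.png

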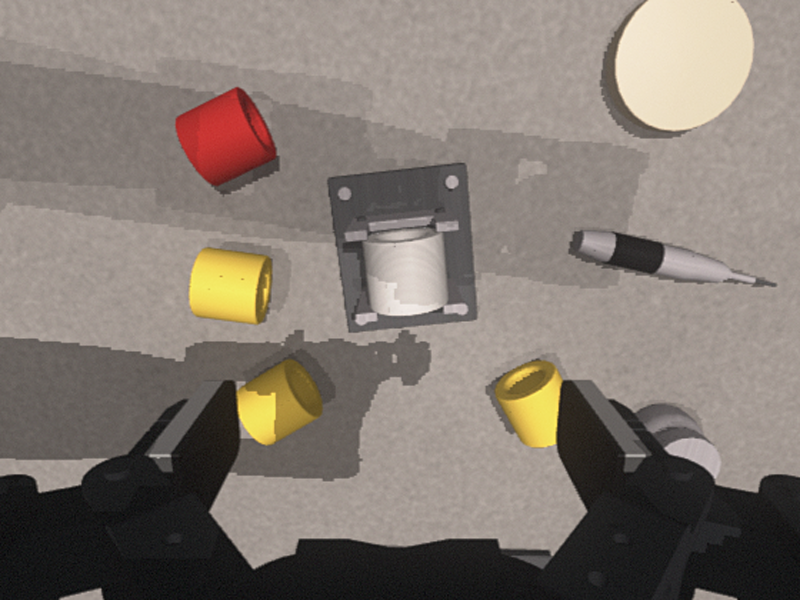

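Run:
```python
import cv2
im=cv2.imread('pics/f.png');cv2.imwrite('pics/g.png',cv2.resize(im[105:240,215:355],(735,709)[0:2] if 0 else (622,600),interpolation=cv2.INTER_CUBIC))
```

```text
(no output)
```

View pics/g.png

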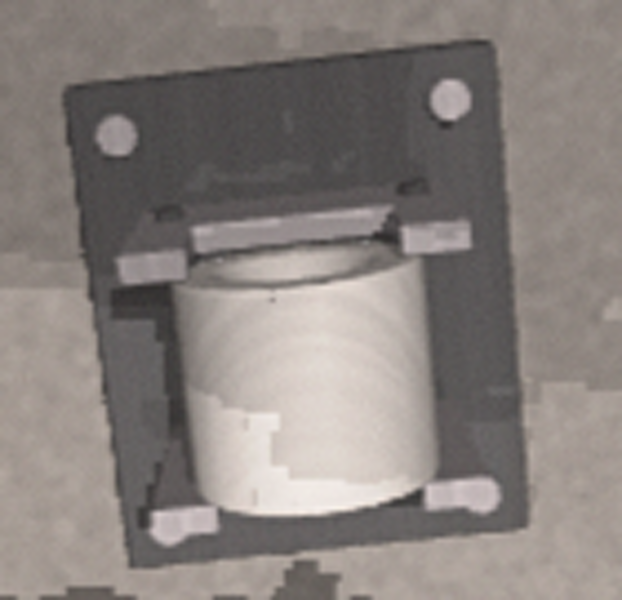

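```bash
cat > nest.py <<'E'
from h import *
from scipy.optimize import least_squares
s=np.load('pics/f.npy',allow_pickle=True).item();C=cam('wrist',s);k=140/622
px=np.array([(66,88),(493,41),(527,527),(133,567),(117,262),(469,222),(120,285),(471,248)])*k+[215,105]-0.4
yo=.0258+.0064
# model x = toward image top (world +y); y = toward image left(-x)
m=np.array([(.065,.055,.012),(.065,-.055,.012),(-.065,-.055,.012),(-.065,.055,.012),(yo,.038,.084),(yo,-.038,.084),(.0258,.038,.084),(.0258,-.038,.084)])
def f(q):
    c,sn=np.cos(q[2]),np.sin(q[2]);Z=np.array([[c,-sn,0],[sn,c,0],[0,0,1]])
    return np.concatenate([proj(C,Z@p+[q[0],q[1],0])-u for p,u in zip(m,px)])
for sub in (slice(None),):
    r=least_squares(f,[.5,.02,np.pi/2]);print(r.x[:2].round(4),np.degrees(r.x[2]).round(2),r.fun.reshape(-1,2).round(1).tolist())
E
python3 nest.py
```

```text
[0.5023 0.0204] 96.15 [[-1.3, 0.2], [0.7, -0.2], [0.9, 0.8], [-0.9, 1.1], [0.1, -1.1], [0.0, -0.6], [0.3, 0.3], [0.1, 0.2]]
```

```bash
python3 -c "
from h import *
plan([.555,.34,.27],Rt(-115),12)"
```

```text
from [0.497  0.0376 0.2993] t 3.35 n 12 tot tool [  57.6 -302.5   29.2] [ 4.0000e-04 -6.0000e-04  2.0058e+00]
4.8 -25.2 2.4 0.0000 -0.0000 0.1671;
0.5 -25.7 2.4 0.0000 -0.0000 0.1671;
-3.7 -25.4 2.4 0.0000 -0.0000 0.1671;
-7.9 -24.4 2.4 0.0000 -0.0000 0.1671;
-11.9 -22.8 2.4 0.0000 -0.0000 0.1671;
-15.5 -20.5 2.4 0.0000 -0.0000 0.1671;
-18.7 -17.6 2.4 0.0000 -0.0000 0.1671;
-21.3 -14.3 2.4 0.0000 -0.0000 0.1671;
-23.4 -10.5 2.4 0.0000 -0.0000 0.1671;
-24.8 -6.5 2.4 0.0000 -0.0000 0.1671;
-25.6 -2.2 2.4 0.0000 -0.0000 0.1671;
-25.6 2.0 2.4 0.0000 -0.0000 0.1671;
```

```bash
python3 -m crank '5 -25 2.4 0 0 0.167;0.5 -25.7 2.4 0 0 0.167;-3.7 -25.4 2.4 0 0 0.167;-8 -24.4 2.4 0 0 0.167' && python3 -m crank '-12 -23 2.4 0 0 0.167;-15.5 -20.5 2.4 0 0 0.167;-18.7 -17.6 2.4 0 0 0.167;-21.3 -14.3 2.4 0 0 0.167' && python3 -m crank '-23.4 -10.5 2.4 0 0 0.167;-24.8 -6.5 2.4 0 0 0.167;-25.6 -2.2 2.4 0 0 0.167;-25.6 2 2.4 0 0 0.167;0 0 0 0 0 0'
python3 - <<'E'
from h import *
s=readout.get_state(); im=optics.read_camera('wrist'); cv2.imwrite('pics/i.png',im[:,:,::-1]); 
cv2.imwrite('pics/i2.png',cv2.resize(im[:,:,::-1],(800,600),interpolation=cv2.INTER_CUBIC))
np.save('pics/i.npy',s,allow_pickle=True); print(s['eef_pos'],s['tcp_rot'],s['time'],s['qpos'])
E
```

```text
time: 3.85
eef_pos: [0.517, 0.1387, 0.2905]
tcp_rot: [0.943, -0.332, 0.001, -0.0]
contact_force: [0.4, -1.2, 0.2]
opening: 0.998
time: 4.35
eef_pos: [0.5364, 0.24, 0.2808]
tcp_rot: [0.783, -0.622, 0.001, -0.0]
contact_force: [0.6, -0.2, 0.5]
opening: 1.001
time: 4.97
eef_pos: [0.5552, 0.3413, 0.2705]
tcp_rot: [-0.539, 0.842, -0.0, 0.0]
contact_force: [-0.1, -0.7, -0.2]
opening: 1.002
[0.55522692 0.341336   0.27050336] [-5.39114130e-01  8.42232703e-01 -1.58361606e-04  5.42061069e-05] 4.975 [ 3.95884029e-01  2.09289742e-01  1.59740064e+00 -3.01617112e-04
  1.33474083e+00  2.39877729e+00]
```

View pics/i2.png

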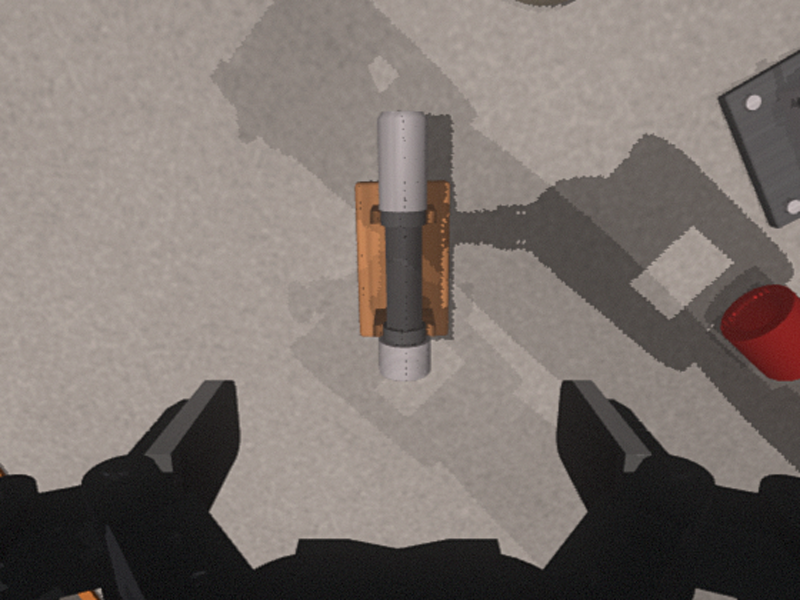

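Run:
```python
from h import *
s=np.load('pics/i.npy',allow_pickle=True).item();C=cam('wrist',s);k=.7
P=lambda x,y,z:at_z(C,(x*k,y*k),z)
a,b=P(402.5,213,.076),P(404.5,344,.0785)
print('go root',a,'nogo root',b,np.linalg.norm(a-b),(a+b)/2)
n,e=P(402,162,.06),P(405,362,.06);d=n-e;print('heading',np.degrees(np.arctan2(d[1],d[0])))
c=(a+b)/2
for l,r,y,h in((378.5,426.5,162,.06),(379,431,362,.06),(386,421,275,.06)):
  q=(P(l,y,h)+P(r,y,h))/2;print(q,np.linalg.norm(P(l,y,h)-P(r,y,h)))
u=np.array([np.cos(np.radians(-25.5)),np.sin(np.radians(-25.5)),0])
print('nose by',P(402,110,.066)-u*.103)
im=cv2.imread('pics/i.png');cv2.imwrite('pics/i3.png',cv2.resize(im[70:275,240:330],(351,800),interpolation=cv2.INTER_CUBIC))
```

```text
go root [0.57752889 0.32784845 0.076     ] nogo root [0.49820635 0.36274013 0.0785    ] 0.08669339782565345 [0.53786762 0.34529429 0.07725   ]
heading -23.740151246206374
[0.60514141 0.31505189 0.06      ] 0.03067850517713293
[0.47900134 0.3708782  0.06      ] 0.03689262984055216
[0.53724516 0.34540613 0.06      ] 0.023697154217305994
nose by [0.54067529 0.34673281 0.066     ]
```

View pics/i3.png

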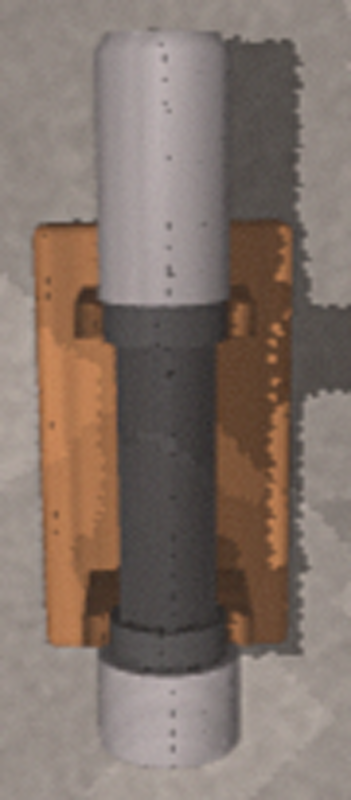

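```bash
python3 -c "
from h import *
plan([.5385,.345,.10],Rt(-114),4)"
```

```text
from [0.5551 0.3407 0.2707] t 5.03 n 4 tot tool [  3.   17.  170.6] [-0.0005 -0.0004 -0.0125]
0.7 4.2 42.7 -0.0001 -0.0001 -0.0031;
0.7 4.2 42.7 -0.0001 -0.0001 -0.0031;
0.7 4.2 42.7 -0.0001 -0.0001 -0.0031;
0.7 4.2 42.7 -0.0001 -0.0001 -0.0031;
```

```bash
python3 -m crank '0.8 4.2 42.5 0 0 -0.003;0.8 4.2 42.5 0 0 -0.003;0.7 4.2 42.5 0 0 -0.003;0.7 4.2 42.5 0 0 -0.003;0 0 0 0 0 0'
python3 - <<'E'
from h import *
s=readout.get_state(); im=optics.read_camera('wrist')
cv2.imwrite('pics/j2.png',cv2.resize(im[:,:,::-1],(800,600),interpolation=cv2.INTER_CUBIC))
np.save('pics/j.npy',s,allow_pickle=True); print(s['eef_pos'],s['tcp_rot'],s['time'])
E
```

```text
time: 5.65
eef_pos: [0.5352, 0.3433, 0.0966]
tcp_rot: [-0.544, 0.839, 0.001, -0.004]
contact_force: [-0.2, -0.5, 0.0]
opening: 1.001
[0.53515263 0.3433122  0.09656717] [-5.43954730e-01  8.39102664e-01  5.29576274e-04 -4.43726438e-03] 5.65
```

View pics/j2.png

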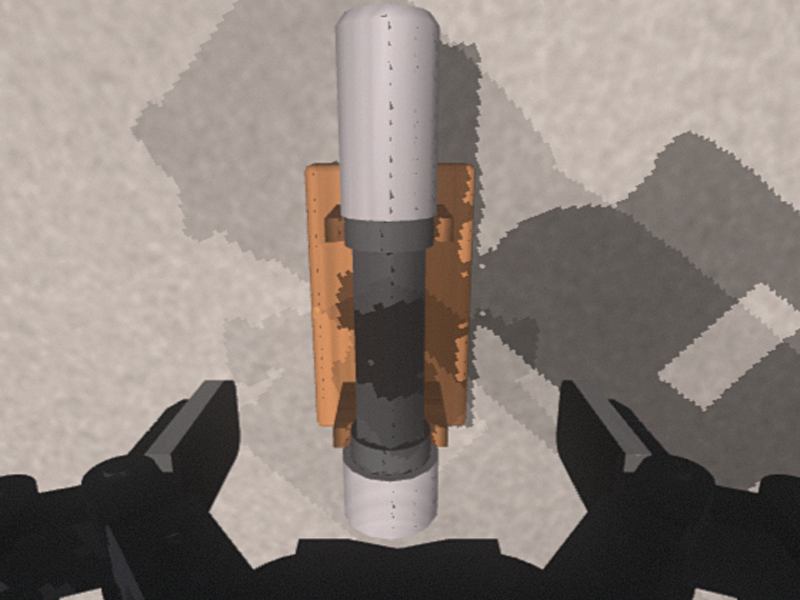

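Run:
```python
from h import *
s=np.load('pics/j.npy',allow_pickle=True).item();C=cam('wrist',s);k=.7
P=lambda x,y,z:at_z(C,(x*k,y*k),z)
a,b=P(388,221,.076),P(391,479,.0785);print(a,b,np.linalg.norm((a-b)[:2]),(a+b)/2)
a,b=P(387,110,.06),P(390.5,505,.06);d=a-b;print(a,b,np.degrees(np.arctan2(d[1],d[0])))
plan([.5385,.345,.039],Rt(-114),1)
```

```text
[0.57825062 0.32719907 0.076     ] [0.49675785 0.36295992 0.0785    ] 0.0889938787937251 [0.53750424 0.34507949 0.07725   ]
[0.60820601 0.31415816 0.06      ] [0.47418897 0.37346679 0.06      ] -23.871567662347395
from [0.5373 0.3445 0.0998] t 5.7 n 1 tot tool [-1.1 -1.  60.8] [ 0.0016 -0.0023 -0.0017]
-1.1 -1.0 60.8 0.0016 -0.0023 -0.0017;
```

```bash
python3 -m crank '-0.5 -0.3 30 0 0 0;0 0 31 0 0 0;0 0 0 0 0 0' && python3 -m crank '0 0 0 0 0 0;0 0 0 0 0 0;0 0 0 0 0 0;0 0 0 0 0 0' -1 70 && python3 -m crank '0 0 0 0 0 0;0 0 0 0 0 0'
```

```text
time: 6.08
eef_pos: [0.5383, 0.3457, 0.0398]
tcp_rot: [-0.544, 0.839, -0.0, -0.001]
contact_force: [0.1, 0.8, 0.5]
opening: 0.999
time: 6.58
eef_pos: [0.538, 0.3452, 0.0411]
tcp_rot: [-0.545, 0.839, -0.001, -0.002]
contact_force: [-3.1, -5.8, 7.6]
opening: 0.267
time: 6.82
eef_pos: [0.538, 0.3451, 0.0411]
tcp_rot: [-0.545, 0.839, -0.001, -0.001]
contact_force: [-3.6, -5.8, 7.0]
opening: 0.269
```

```bash
python3 -m crank '0 0 -30 0 0 0;0 0 -50 0 0 0;0 0 -60 0 0 0;0 0 0 0 0 0'
python3 - <<'E'
from h import *
s=readout.get_state(); im=optics.read_camera('wrist')
cv2.imwrite('pics/k2.png',cv2.resize(im[:,:,::-1],(800,600),interpolation=cv2.INTER_CUBIC))
plan([.521,-.154,.20],Rt(6.15),12)
E
```

```text
time: 7.32
eef_pos: [0.5413, 0.348, 0.1864]
tcp_rot: [-0.544, 0.839, -0.001, 0.006]
contact_force: [1.4, 0.6, -4.0]
opening: 0.268
from [0.5391 0.347  0.1821] t 7.38 n 12 tot tool [ 464.8 -187.8  -19. ] [-6.0000e-03 -1.3000e-03 -2.0981e+00]
38.7 -15.7 -1.6 -0.0005 -0.0001 -0.1748;
40.9 -8.7 -1.6 -0.0005 -0.0001 -0.1748;
41.8 -1.4 -1.6 -0.0005 -0.0001 -0.1748;
41.4 5.9 -1.6 -0.0005 -0.0001 -0.1748;
39.7 13.0 -1.6 -0.0005 -0.0001 -0.1748;
36.9 19.7 -1.6 -0.0005 -0.0001 -0.1748;
32.9 25.8 -1.6 -0.0005 -0.0001 -0.1748;
27.9 31.1 -1.6 -0.0005 -0.0001 -0.1748;
22.0 35.5 -1.6 -0.0005 -0.0001 -0.1748;
15.5 38.8 -1.6 -0.0005 -0.0001 -0.1748;
8.6 40.9 -1.5 -0.0005 -0.0001 -0.1748;
1.3 41.8 -1.5 -0.0005 -0.0001 -0.1748;
```

View pics/k2.png

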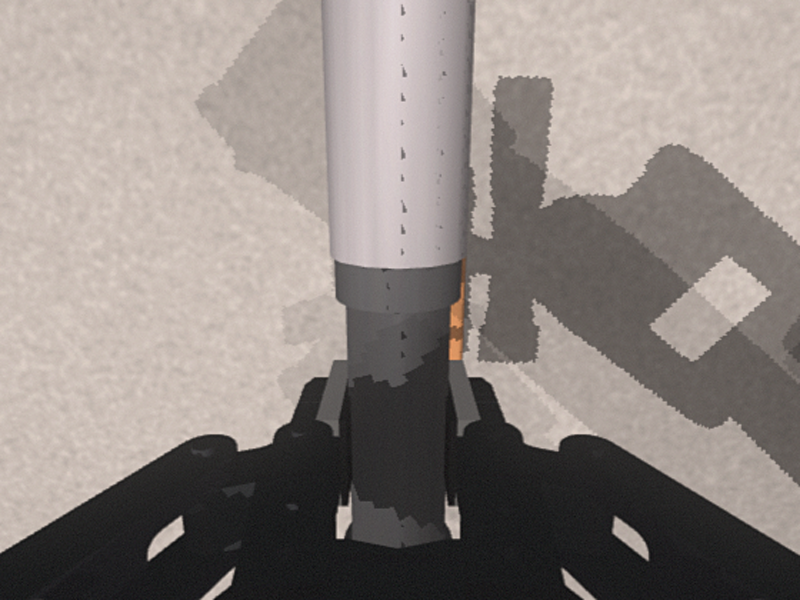

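```bash
python3 -m crank '38.7 -15.7 -1.6 0 0 -0.175;41 -8.7 -1.6 0 0 -0.175;41.8 -1.4 -1.6 0 0 -0.175;41.4 6 -1.6 0 0 -0.175' && python3 -m crank '39.7 13 -1.6 0 0 -0.175;37 19.7 -1.6 0 0 -0.175;33 25.8 -1.6 0 0 -0.175;28 31 -1.6 0 0 -0.175' && python3 -m crank '22 35.5 -1.6 0 0 -0.175;15.5 38.8 -1.6 0 0 -0.175;8.6 40.9 -1.6 0 0 -0.175;1.3 41.8 -1.6 0 0 -0.175;0 0 0 0 0 0'
python3 - <<'E'
from h import *
plan([.521,-.154,.0561],Rt(6.15),3)
E
```

```text
time: 7.88
eef_pos: [0.5294, 0.1777, 0.1819]
tcp_rot: [0.801, -0.599, -0.002, 0.003]
contact_force: [-0.3, 0.3, -4.3]
opening: 0.268
time: 8.38
eef_pos: [0.5238, 0.0111, 0.1886]
tcp_rot: [0.958, -0.288, -0.003, 0.0]
contact_force: [0.6, 0.3, -3.5]
opening: 0.264
time: 9.0
eef_pos: [0.5185, -0.1568, 0.1953]
tcp_rot: [0.999, 0.053, -0.003, -0.001]
contact_force: [-0.2, 0.2, -3.8]
opening: 0.268
from [ 0.5185 -0.1568  0.1953] t 9.0 n 3 tot tool [  3.5  -2.2 139.2] [-0.0026  0.005  -0.002 ]
1.2 -0.7 46.4 -0.0009 0.0017 -0.0007;
1.1 -0.8 46.4 -0.0009 0.0017 -0.0007;
1.0 -0.8 46.4 -0.0009 0.0017 -0.0007;
```

```bash
python3 -m crank '1 -0.5 46 -0.001 0.002 -0.001;1 -0.8 46.4 -0.001 0.002 0;1 -0.8 46.4 -0.001 0.001 -0.001;0 0 0 0 0 0;0 0 0 0 0 0'
python3 - <<'E'
from h import *
s=readout.get_state();print(s['eef_pos'].round(4),s['tcp_rot'].round(4),s['contact_force'].round(1))
plan([.521,-.154,.0561],Rt(6.15),1)
a=optics.read_camera('scene')[:,:,::-1];b=optics.read_camera('top')[:,:,::-1];c=optics.read_camera('wrist')[:,:,::-1]
z=lambda im,x,y,w,h:cv2.resize(im[y:y+h,x:x+w],(400,300),interpolation=cv2.INTER_CUBIC)
cv2.imwrite('pics/l.png',np.vstack([np.hstack([z(a,180,130,160,120),z(b,220,170,160,120)]),np.hstack([z(c,0,0,560,420),z(a,0,0,560,420)])]))
E
```

```text
time: 9.62
eef_pos: [0.5237, -0.1524, 0.0604]
tcp_rot: [0.998, 0.056, 0.003, 0.001]
contact_force: [0.2, 0.3, -3.4]
opening: 0.265
[ 0.5237 -0.1524  0.0604] [0.9985 0.0555 0.0027 0.0014] [ 0.2  0.3 -3.4]
from [ 0.5237 -0.1524  0.0604] t 9.62 n 1 tot tool [-2.8  1.3  4.3] [ 0.003  -0.0052  0.0038]
-2.8 1.3 4.3 0.0030 -0.0052 0.0038;
```

View pics/l.png

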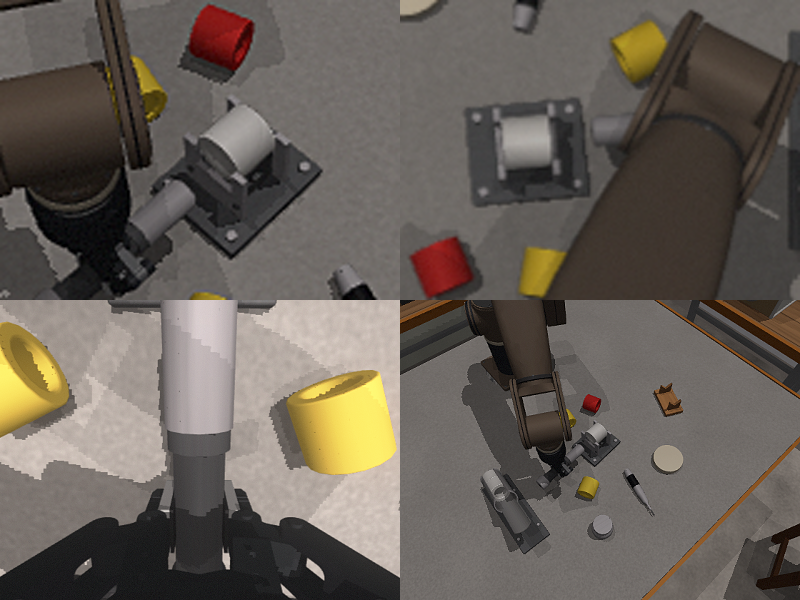

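Run:
```python
from h import *
plan([.521,-.154,.0561],Rt(6.15),1)
```

```text
from [ 0.5251 -0.1534  0.0625] t 9.78 n 1 tot tool [-4.2  0.1  6.4] [ 0.0055 -0.0089  0.0037]
-4.2 0.1 6.4 0.0055 -0.0089 0.0037;
```

```bash
python3 -m crank '0 0 0 0 0 0;0 0 0 0 0 0'
python3 - <<'E'
from h import *
s=readout.get_state();print(s['contact_force'],s['wrist_torque'],s['qpos'],s['dq'])
plan([.521,-.154,.0561],Rt(6.15),1)
E
```

```text
time: 10.02
eef_pos: [0.5238, -0.153, 0.0609]
tcp_rot: [0.998, 0.055, 0.003, 0.002]
contact_force: [-0.5, -0.1, -4.4]
opening: 0.263
[-0.45607447 -0.09970112 -4.3677488 ] [0.02434224 0.0472478  0.00697454] [-4.70280792e-01  2.08457213e-01  2.01381444e+00  3.21308225e-04
  9.11839120e-01 -5.81336542e-01] [ 0.00043356  0.00808181  0.00437664  0.00048584 -0.00176145 -0.00129235]
from [ 0.5238 -0.153   0.0609] t 10.03 n 1 tot tool [-3.   0.6  4.8] [ 0.0039 -0.0064  0.0035]
-3.0 0.6 4.8 0.0039 -0.0064 0.0035;
```

```bash
python3 -m crank '-3 0.5 5 0.004 -0.006 0.004;0 0 0 0 0 0;0 0 0 0 0 0;0 0 0 0 0 0'
python3 - <<'E'
from h import *
plan([.521,-.154,.0561],Rt(6.15),1)
E
```

```text
time: 10.52
eef_pos: [0.5205, -0.1536, 0.0549]
tcp_rot: [0.999, 0.053, -0.0, -0.0]
contact_force: [0.5, 0.3, -4.4]
opening: 0.269
from [ 0.5205 -0.1536  0.0549] t 10.53 n 1 tot tool [ 0.4  0.4 -1.2] [-0.001   0.0009 -0.0004]
0.4 0.4 -1.2 -0.0010 0.0009 -0.0004;
```

```bash
python3 -m crank '0.3 -20 -1 -0.001 0.001 0;0 -18 0 0 0 0;0 0 0 0 0 0;0 0 0 0 0 0'
python3 - <<'E'
from h import *
u=np.array([np.cos(np.radians(96.15)),np.sin(np.radians(96.15)),0]);n=np.array([.5023,.0204,.0561])
s=readout.get_state();d=n-s['eef_pos'];print('along',d@u,'lat',d@[u[1],-u[0],0],'z',d[2],s['contact_force'])
a=optics.read_camera('scene')[:,:,::-1];b=optics.read_camera('top')[:,:,::-1];
z=lambda im,x,y,w,h:cv2.resize(im[y:y+h,x:x+w],(400,300),interpolation=cv2.INTER_CUBIC)
cv2.imwrite('pics/m.png',np.hstack([z(a,220,145,100,75),z(b,240,180,80,60)]))
s=readout.get_state();d=n-s['eef_pos'];print('along',d@u,'lat',d@[u[1],-u[0],0],'z',d[2],s['contact_force'])
E
```

```text
time: 11.02
eef_pos: [0.5168, -0.1154, 0.056]
tcp_rot: [0.999, 0.054, 0.0, 0.0]
contact_force: [-0.2, 0.1, -4.0]
opening: 0.267
along 0.1365784333289605 lat 0.00011983670328192739 z 5.276270087740953e-05 [-0.24366258  0.0548815  -4.04220761]
along 0.1371542720903621 lat 6.872429386201896e-05 z -1.2561530591273518e-05 [-1.09819467  0.30651798 -5.18251256]
```

View pics/m.png

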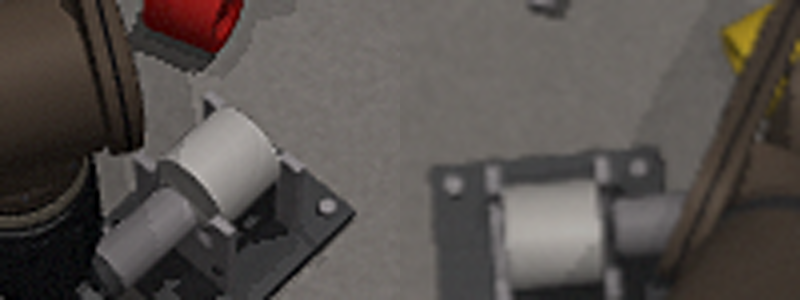

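```bash
python3 -m crank '0 -6 0 0 0 0;0 -6 0 0 0 0;0 0 0 0 0 0'; python3 -m crank '0 -4 0 0 0 0;0 0 0 0 0 0'
```

```text
time: 11.5
eef_pos: [0.5152, -0.1034, 0.0558]
tcp_rot: [0.999, 0.054, -0.0, -0.0]
contact_force: [-1.1, 0.3, -4.9]
opening: 0.264
time: 11.75
eef_pos: [0.5149, -0.0996, 0.0559]
tcp_rot: [0.999, 0.054, -0.0, -0.0]
contact_force: [0.7, -0.2, -3.0]
opening: 0.268
```

```bash
cat >> h.py <<'E'
def rel(th=96.15,n=(.5023,.0204,.0561)):
    u=np.array([np.cos(np.radians(th)),np.sin(np.radians(th)),0])
    s=readout.get_state();d=np.array(n)-s['eef_pos'];f=s['contact_force']
    e=(R.from_quat(s['tcp_rot']).inv()*Rt(th-90)).as_rotvec()
    print('t %.2f along %.1f lat %.2f z %.2f mm | F along %.1f lat %.1f z %.1f'%(s['time'],d@u*1e3,d@[u[1],-u[0],0]*1e3,d[2]*1e3,f@u,f@[u[1],-u[0],0],f[2]),'roterr',e.round(4),'M',s['wrist_torque'].round(2))
E
python3 -c "
from h import *
rel()"
```

```text
t 11.75 along 120.7 lat 0.31 z 0.18 mm | F along -0.2 lat 0.7 z -3.0 roterr [-0.0001  0.0001 -0.    ] M [-0.03  0.07  0.05]
```

```bash
python3 -m crank '0 -7 0 0 0 0;0 -7 0 0 0 0;0 -7 0 0 0 0;0 0 0 0 0 0'; python3 -c "
from h import *
rel()"
```

```text
time: 12.25
eef_pos: [0.5125, -0.0783, 0.0558]
tcp_rot: [0.999, 0.054, -0.0, -0.0]
contact_force: [0.3, 1.1, -4.0]
opening: 0.268
t 12.25 along 99.2 lat 0.39 z 0.26 mm | F along 1.0 lat 0.4 z -4.0 roterr [-0.0001  0.0003  0.0006] M [ 0.01 -0.   -0.01]
```

```bash
python3 -m crank '0 -7 0 0 0 0;0 -7 0 0 0 0;0 -7 0 0 0 0;0 0 0 0 0 0;0 0 0 0 0 0'
python3 - <<'E'
from h import *
rel()
a=optics.read_camera('scene')[:,:,::-1];b=optics.read_camera('wrist')[:,:,::-1];
z=lambda im,x,y,w,h:cv2.resize(im[y:y+h,x:x+w],(400,300),interpolation=cv2.INTER_CUBIC)
cv2.imwrite('pics/n.png',np.hstack([z(a,220,145,100,75),z(b,0,0,560,420)]))
E
```

```text
time: 12.88
eef_pos: [0.5106, -0.0581, 0.056]
tcp_rot: [0.999, 0.054, 0.0, 0.0]
contact_force: [-0.3, 0.1, -3.6]
opening: 0.266
t 12.88 along 78.9 lat 0.20 z 0.14 mm | F along 0.2 lat -0.3 z -3.6 roterr [ 0.0002 -0.0001 -0.0001] M [ 0.02 -0.   -0.01]
```

View pics/n.png

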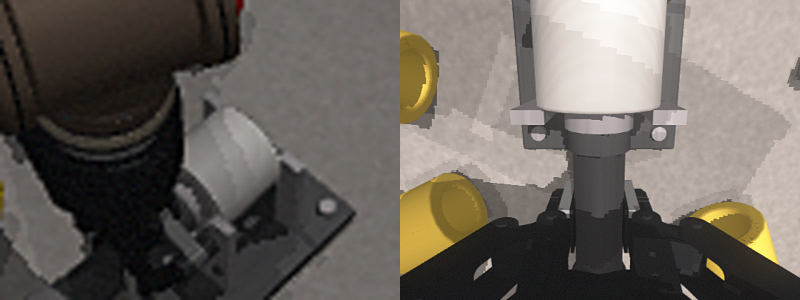

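```bash
python3 -m crank '0 -4 0 0 0 0;0 0 0 0 0 0;0 0 0 0 0 0'; python3 -c "
from h import *
rel()"; python3 -m crank '0 10 0 0 0 0;0 15 0 0 0 0;0 20 0 0 0 0;0 20 0 0 0 0;0 25 0 0 0 0' ; python3 -m crank '0 20 0 0 0 0; 0 0 0 0 0 0; 0 0 0 0 0 0'; python3 -c "
from h import *
rel()"
```

```text
time: 13.35
eef_pos: [0.5101, -0.0541, 0.056]
tcp_rot: [0.999, 0.054, 0.0, 0.0]
contact_force: [0.6, 0.6, -3.8]
opening: 0.265
t 13.35 along 74.9 lat 0.24 z 0.14 mm | F along 0.5 lat 0.6 z -3.8 roterr [ 0.0001 -0.     -0.0003] M [-0.02 -0.03  0.05]
time: 13.98
eef_pos: [0.5197, -0.1454, 0.0559]
tcp_rot: [0.999, 0.053, 0.0, 0.0]
contact_force: [0.1, -0.2, -4.2]
opening: 0.267
time: 14.35
eef_pos: [0.5215, -0.1634, 0.0556]
tcp_rot: [0.999, 0.053, -0.0, -0.0]
contact_force: [-1.6, 0.0, -3.5]
opening: 0.266
t 14.35 along 184.8 lat 0.61 z 0.47 mm | F along 0.2 lat -1.6 z -3.5 roterr [-0.0009  0.0007 -0.0009] M [ 0.04 -0.04 -0.1 ]
```

```bash
python3 -m crank '0 0 -57 0 0 0;0 0 -58 0 0 0;0 -40 0 0 0 0;0 -60 0 0 0 0;0 -60 0 0 0 0' && python3 -m crank '0 -60 0 0 0 0;0 -60 0 0 0 0;0 -40 0 0 0 0;0 0 0 0 0 0;0 0 0 0 0 0'; python3 -c "
from h import *
rel()
plan(np.array([.5023,.0204,.0561])+np.array([-.1071,.9942,0])*.135,Rt(6.15),3)"
```

```text
time: 14.98
eef_pos: [0.5039, -0.0022, 0.1709]
tcp_rot: [0.999, 0.053, 0.0, -0.0]
contact_force: [1.2, 0.6, -4.1]
opening: 0.268
time: 15.6
eef_pos: [0.4871, 0.1548, 0.1707]
tcp_rot: [0.999, 0.054, -0.0, 0.0]
contact_force: [0.6, 0.0, -3.4]
opening: 0.268
t 15.60 along -135.3 lat 0.72 z -114.56 mm | F along -0.0 lat 0.5 z -3.4 roterr [0.0004 0.0007 0.0011] M [-0.01 -0.    0.05]
from [0.4871 0.1548 0.1707] t 15.6 n 3 tot tool [  0.8   0.3 114.6] [0.0004 0.0007 0.0011]
0.3 0.1 38.2 0.0001 0.0002 0.0004;
0.3 0.1 38.2 0.0001 0.0002 0.0004;
0.2 0.1 38.2 0.0001 0.0002 0.0004;
```

```bash
python3 -m crank '0.4 0 38 0 0 0;0.4 0 38 0 0 0;0 0 38 0 0 0;0 0 0 0 0 0;0 0 0 0 0 0' ; python3 -c "
from h import *
rel()
plan(np.array([.5023,.0204,.0561])+np.array([-.1071,.9942,0])*.135,Rt(6.15),1)"
```

```text
time: 16.23
eef_pos: [0.4898, 0.1542, 0.0584]
tcp_rot: [0.999, 0.053, 0.001, -0.0]
contact_force: [0.4, 0.4, -2.9]
opening: 0.266
t 16.23 along -134.4 lat -1.86 z -2.26 mm | F along 0.3 lat 0.4 z -2.9 roterr [ 0.0001 -0.0022 -0.0014] M [-0.   -0.08 -0.03]
from [0.4898 0.1542 0.0584] t 16.23 n 1 tot tool [-1.9 -0.6  2.3] [ 0.0001 -0.0022 -0.0014]
-1.9 -0.6 2.3 0.0001 -0.0022 -0.0014;
```

```bash
python3 -m crank '-1.5 0 2 0 -0.002 -0.001;0 10 0 0 0 0;0 10 0 0 0 0;0 10 0 0 0 0;0 0 0 0 0 0' ;python3 -m crank '0 0 0 0 0 0'; python3 -c "
from h import *
rel()"
```

```text
time: 16.85
eef_pos: [0.4904, 0.1239, 0.055]
tcp_rot: [0.999, 0.053, -0.001, 0.0]
contact_force: [0.2, -0.2, -4.3]
opening: 0.265
time: 16.98
eef_pos: [0.4902, 0.1246, 0.0549]
tcp_rot: [0.999, 0.054, -0.001, -0.0]
contact_force: [0.5, -0.6, -4.5]
opening: 0.265
t 16.98 along -104.9 lat 0.88 z 1.19 mm | F along -0.7 lat 0.4 z -4.5 roterr [-0.0002  0.0021  0.0002] M [ 0.    0.05 -0.04]
```

```bash
python3 -m crank '0.5 4 -1 0 0.002 0;0 3 0 0 0 0;0 0 0 0 0 0'; python3 -c "
from h import *
rel()"; python3 -m crank '0 1 0 0 0 0;0 0 0 0 0 0'; python3 -c "
from h import *
rel()"; python3 -m crank '0 1 0 0 0 0;0 0 0 0 0 0'; python3 -c "
from h import *
rel()"
```

```text
time: 17.35
eef_pos: [0.4915, 0.1177, 0.056]
tcp_rot: [0.999, 0.054, 0.0, 0.0]
contact_force: [0.6, -0.3, -4.4]
opening: 0.267
t 17.35 along -97.9 lat 0.32 z 0.15 mm | F along -0.4 lat 0.5 z -4.4 roterr [ 0.     -0.      0.0004] M [ 0.02 -0.   -0.02]
time: 17.6
eef_pos: [0.4915, 0.1169, 0.0559]
tcp_rot: [0.999, 0.054, -0.0, -0.0]
contact_force: [-0.2, 0.6, -3.7]
opening: 0.266
t 17.60 along -97.1 lat 0.37 z 0.19 mm | F along 0.6 lat -0.1 z -3.7 roterr [-0.      0.0001  0.0007] M [ 0.01 -0.02 -0.04]
time: 17.85
eef_pos: [0.4917, 0.1158, 0.0559]
tcp_rot: [0.999, 0.054, 0.0, -0.0]
contact_force: [0.4, -0.6, -4.1]
opening: 0.267
t 17.85 along -96.0 lat 0.34 z 0.16 mm | F along -0.7 lat 0.3 z -4.1 roterr [-0.     -0.      0.0006] M [ 0.01  0.03 -0.09]
```

```bash
for i in 1 2 3; do python3 -m crank '0 0.7 0 0 0 0;0 0 0 0 0 0' >/dev/null; python3 -c "
from h import *
rel()"; done
```

```text
t 18.10 along -95.8 lat 0.35 z 0.12 mm | F along 2.4 lat 0.6 z -3.4 roterr [-0.0009 -0.0001  0.0004] M [0.39 0.03 0.  ]
t 18.35 along -95.0 lat 0.37 z 0.15 mm | F along 3.2 lat -0.5 z -3.1 roterr [-0.0006 -0.      0.0005] M [0.56 0.07 0.  ]
t 18.60 along -94.9 lat 0.33 z 0.09 mm | F along 6.7 lat 1.0 z -2.8 roterr [-0.0021 -0.0002 -0.    ] M [ 0.94  0.07 -0.02]
```

```bash
python3 -m crank '0 0.7 0 0 0 0;0 0 0 0 0 0;0 0 0 0 0 0'
python3 - <<'E'
from h import *
rel()
a=optics.read_camera('scene')[:,:,::-1];b=optics.read_camera('top')[:,:,::-1];
z=lambda im,x,y,w,h:cv2.resize(im[y:y+h,x:x+w],(400,300),interpolation=cv2.INTER_CUBIC)
cv2.imwrite('pics/o.png',np.hstack([z(a,220,125,100,75),z(b,220,180,80,60)]))
rel()
E
```

```text
time: 18.98
eef_pos: [0.4918, 0.1147, 0.0561]
tcp_rot: [0.999, 0.053, 0.0, -0.002]
contact_force: [-0.2, 9.1, -2.3]
opening: 0.267
t 18.98 along -94.9 lat 0.35 z 0.04 mm | F along 9.0 lat 0.8 z -2.3 roterr [-0.0033 -0.0003 -0.0003] M [ 1.35  0.08 -0.02]
t 19.07 along -94.8 lat 0.33 z 0.04 mm | F along 9.2 lat 0.4 z -3.4 roterr [-0.0033 -0.0003 -0.0003] M [1.26 0.07 0.  ]
```

View pics/o.png

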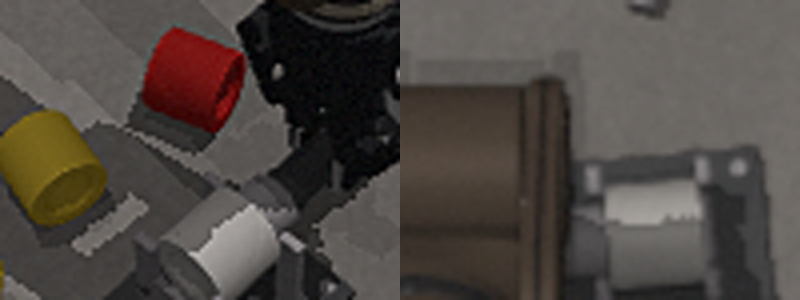

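```bash
python3 -m crank '0 -15 0 0 0 0;0 -30 0 0 0 0;0 0 -60 0 0 0;0 0 -60 0 0 0;0 0 0 0 0 0' ; python3 -c "
from h import *
plan([.538,.345,.17],Rt(-114),12)"
```

```text
time: 19.7
eef_pos: [0.4913, 0.1584, 0.1827]
tcp_rot: [0.999, 0.054, 0.007, 0.0]
contact_force: [0.0, 0.1, -3.4]
opening: 0.27
from [0.4913 0.1584 0.1827] t 19.7 n 12 tot tool [  66.5 -180.5   13.3] [-0.0137 -0.0097  2.0983]
5.5 -15.0 1.1 -0.0011 -0.0008 0.1749;
2.8 -15.8 1.1 -0.0011 -0.0008 0.1749;
0.1 -16.0 1.1 -0.0011 -0.0008 0.1749;
-2.7 -15.8 1.1 -0.0011 -0.0008 0.1749;
-5.4 -15.1 1.0 -0.0011 -0.0008 0.1749;
-8.0 -13.9 1.0 -0.0011 -0.0008 0.1749;
-10.3 -12.3 1.0 -0.0011 -0.0008 0.1749;
-12.3 -10.3 1.0 -0.0011 -0.0008 0.1749;
-13.9 -8.0 1.0 -0.0011 -0.0008 0.1749;
-15.1 -5.5 1.0 -0.0011 -0.0008 0.1749;
-15.8 -2.8 1.0 -0.0011 -0.0008 0.1749;
-16.0 -0.0 1.0 -0.0011 -0.0008 0.1749;
```

```bash
python3 -m crank '5.5 -15 1 0 0 0.175;2.8 -15.8 1 0 0 0.175;0 -16 1 0 0 0.175;-2.7 -15.8 1 0 0 0.175' && python3 -m crank '-5.4 -15 1 0 0 0.175;-8 -13.9 1 0 0 0.175;-10.3 -12.3 1 0 0 0.175;-12.3 -10.3 1 0 0 0.175' && python3 -m crank '-13.9 -8 1 0 0 0.175;-15 -5.5 1 0 0 0.175;-15.8 -2.8 1 0 0 0.175;-16 0 1 0 0 0.175;0 0 0 0 0 0' && python3 -m crank '0 0 0 0 0 0;0 0 0 0 0 0'; python3 -c "
from h import *
plan([.538,.345,.07],Rt(-114),2)"
```

```text
time: 20.2
eef_pos: [0.5015, 0.22, 0.1696]
tcp_rot: [0.956, -0.294, -0.001, 0.001]
contact_force: [0.5, 0.5, -4.3]
opening: 0.269
time: 20.7
eef_pos: [0.517, 0.282, 0.1653]
tcp_rot: [0.797, -0.604, -0.001, 0.002]
contact_force: [-1.2, -0.0, -4.3]
opening: 0.264
time: 21.32
eef_pos: [0.5327, 0.3443, 0.1615]
tcp_rot: [-0.545, 0.838, -0.0, -0.002]
contact_force: [0.4, -0.2, -3.1]
opening: 0.267
time: 21.58
eef_pos: [0.5334, 0.3435, 0.1634]
tcp_rot: [-0.544, 0.839, -0.0, -0.001]
contact_force: [0.3, -0.7, -4.6]
opening: 0.268
from [0.5334 0.3435 0.1634] t 21.57 n 2 tot tool [-3.3 -3.6 93.4] [ 0.0004 -0.001  -0.0014]
-1.6 -1.8 46.7 0.0002 -0.0005 -0.0007;
-1.6 -1.8 46.7 0.0002 -0.0005 -0.0007;
```

```bash
python3 -m crank '-1.6 -1.8 46 0 0 0;-1.6 -1.8 46 0 0 0;0 0 0 0 0 0;0 0 0 0 0 0'; python3 -c "
from h import *
plan([.538,.345,.05],Rt(-114),1)"
```

```text
time: 22.08
eef_pos: [0.5394, 0.3459, 0.0736]
tcp_rot: [-0.544, 0.839, -0.0, 0.001]
contact_force: [0.7, -0.3, -3.5]
opening: 0.268
from [0.5394 0.3459 0.0736] t 22.07 n 1 tot tool [ 1.4  0.9 23.6] [-0.0017  0.0018 -0.0021]
1.4 0.9 23.6 -0.0017 0.0018 -0.0021;
```

```bash
python3 -m crank '1 0.7 12 -0.001 0.001 -0.001;0 0 12 0 0 0;0 0 0 0 0 0;0 0 0 0 0 0'; python3 -c "
from h import *
plan([.538,.345,.041],Rt(-114),1);print(readout.get_state()['contact_force'])"
```

```text
time: 22.58
eef_pos: [0.5373, 0.3451, 0.0479]
tcp_rot: [-0.544, 0.839, 0.0, -0.001]
contact_force: [0.9, -0.1, -3.0]
opening: 0.266
from [0.5373 0.3451 0.0479] t 22.57 n 1 tot tool [-0.2 -0.7  6.9] [ 0.001  -0.001  -0.0012]
-0.2 -0.7 6.9 0.0010 -0.0010 -0.0012;
[ 0.87270526 -0.12831188 -2.9544829 ]
```

```bash
python3 -m crank '0 -0.6 4 0.001 0 -0.001;0 0 2 0 0 0;0 0 1 0 0 0;0 0 0 0 0 0;0 0 0 0 0 0'; python3 -c "
from h import *
plan([.538,.345,.041],Rt(-114),1);print(readout.get_state()['contact_force'])"
```

```text
time: 23.2
eef_pos: [0.538, 0.345, 0.0413]
tcp_rot: [-0.545, 0.839, -0.0, -0.0]
contact_force: [-0.2, 0.6, -1.2]
opening: 0.26
from [0.538  0.345  0.0413] t 23.2 n 1 tot tool [ 0.  -0.   0.3] [-0.0004 -0.0004 -0.0002]
0.0 -0.0 0.3 -0.0004 -0.0004 -0.0002;
[-0.19890887  0.55676753 -1.15171429]
```

Seated lightly; release and check.

```bash
python3 -m crank '0 0 0.3 0 0 0;0 0 0 0 0 0' - && python3 -m crank '0 0 0 0 0 0;0 0 0 0 0 0;0 0 0 0 0 0;0 0 0 0 0 0' 1 && python3 -m crank '0 0 -40 0 0 0;0 0 -50 0 0 0;0 0 -50 0 0 0;0 0 0 0 0 0'
python3 - <<'E'
from h import *
s=readout.get_state(); im=optics.read_camera('wrist')
cv2.imwrite('pics/p2.png',cv2.resize(im[:,:,::-1],(560,420)))
plan([.5023,.0204+.02,.28],Rt(6.15),12)
E
```

```text
time: 23.45
eef_pos: [0.538, 0.3451, 0.0412]
tcp_rot: [-0.545, 0.839, -0.0, -0.0]
contact_force: [-0.6, 1.5, 1.1]
opening: 0.27
time: 23.95
eef_pos: [0.5379, 0.3448, 0.0407]
tcp_rot: [-0.544, 0.839, -0.0, -0.0]
contact_force: [-0.2, -0.3, -0.9]
opening: 0.999
time: 24.45
eef_pos: [0.541, 0.3464, 0.1874]
tcp_rot: [-0.545, 0.839, -0.001, 0.005]
contact_force: [1.2, 0.2, -0.3]
opening: 1.0
from [0.5393 0.3456 0.1839] t 24.5 n 12 tot tool [293.5 -90.8 -96.8] [-0.0059 -0.0022 -2.0972]
24.5 -7.6 -8.1 -0.0005 -0.0002 -0.1748;
25.4 -3.2 -8.1 -0.0005 -0.0002 -0.1748;
25.6 1.3 -8.1 -0.0005 -0.0002 -0.1748;
25.0 5.7 -8.1 -0.0005 -0.0002 -0.1748;
23.6 10.0 -8.1 -0.0005 -0.0002 -0.1748;
21.5 13.9 -8.1 -0.0005 -0.0002 -0.1748;
18.7 17.4 -8.1 -0.0005 -0.0002 -0.1748;
15.4 20.4 -8.1 -0.0005 -0.0002 -0.1748;
11.6 22.8 -8.1 -0.0005 -0.0002 -0.1748;
7.5 24.5 -8.0 -0.0005 -0.0002 -0.1748;
3.1 25.4 -8.0 -0.0005 -0.0002 -0.1748;
-1.4 25.6 -8.0 -0.0005 -0.0002 -0.1748;
```

View pics/p2.png

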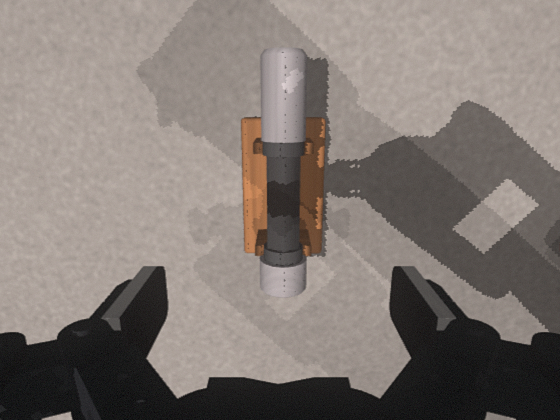

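```bash
python3 -m crank '24.5 -7.6 0 0 0 -0.175;25.4 -3.2 0 0 0 -0.175;25.6 1.3 0 0 0 -0.175;25 5.7 0 0 0 -0.175' && python3 -m crank '23.6 10 0 0 0 -0.175;21.5 14 0 0 0 -0.175;18.7 17.4 0 0 0 -0.175;15.4 20.4 0 0 0 -0.175' && python3 -m crank '11.6 22.8 0 0 0 -0.175;7.5 24.5 0 0 0 -0.175;3 25.4 0 0 0 -0.175;-1.4 25.6 0 0 0 -0.175;0 0 0 0 0 0' && python3 -m crank '0 0 0 0 0 0'
python3 - <<'E'
from h import *
s=readout.get_state(); im=optics.read_camera('wrist')
cv2.imwrite('pics/q.png',im[:,:,::-1]);np.save('pics/q.npy',s,allow_pickle=True)
cv2.imwrite('pics/q2.png',cv2.resize(im[:,:,::-1],(800,600),interpolation=cv2.INTER_CUBIC))
plan([.5023,.0204,.062],Rt(6.15),2)
E
```

```text
time: 25.0
eef_pos: [0.5243, 0.242, 0.1783]
tcp_rot: [0.801, -0.599, -0.001, 0.002]
contact_force: [-0.5, -0.1, 0.5]
opening: 0.998
time: 25.5
eef_pos: [0.5121, 0.1405, 0.1786]
tcp_rot: [0.958, -0.288, -0.002, 0.001]
contact_force: [0.3, -0.5, 0.0]
opening: 1.0
time: 26.12
eef_pos: [0.5001, 0.0388, 0.179]
tcp_rot: [0.999, 0.053, -0.002, 0.0]
contact_force: [0.4, 0.4, 0.7]
opening: 0.998
time: 26.25
eef_pos: [0.5006, 0.0402, 0.1798]
tcp_rot: [0.999, 0.054, -0.001, 0.0]
contact_force: [0.9, -0.7, 0.1]
opening: 1.002
from [0.5008 0.0404 0.1801] t 26.3 n 2 tot tool [ -0.5  20.1 118.1] [0.0002 0.0019 0.0015]
-0.2 10.0 59.0 0.0001 0.0010 0.0007;
-0.3 10.0 59.0 0.0001 0.0010 0.0007;
```

View pics/q2.png

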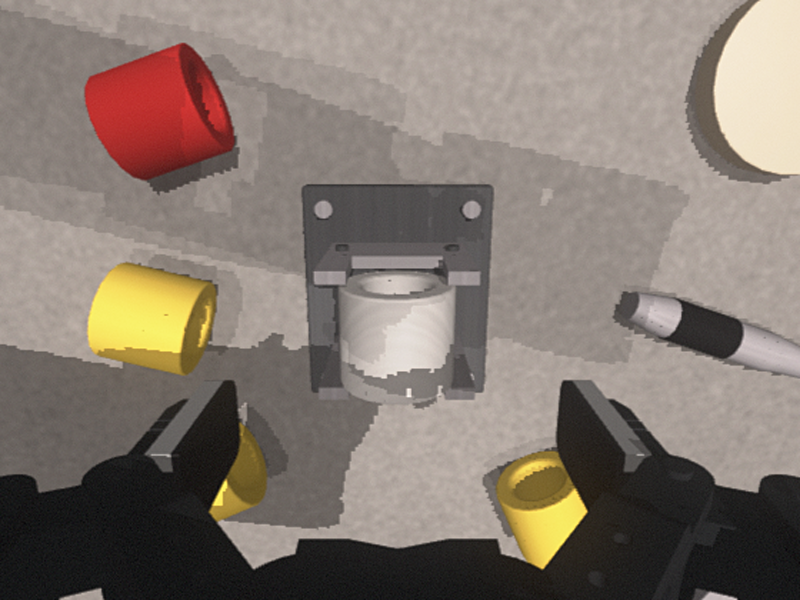

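```bash
python3 -m crank '0 10 30 0 0 0;0 10 40 0 0.001 0.001;0 0 30 0 0.001 0;0 0 0 0 0 0;0 0 0 0 0 0'; python3 -c "
from h import *
plan([.5023,.0204,.058],Rt(6.15),1)"
```

```text
time: 26.92
eef_pos: [0.5042, 0.0203, 0.082]
tcp_rot: [0.999, 0.055, 0.002, 0.001]
contact_force: [-0.1, -0.5, 1.4]
opening: 0.997
from [0.5042 0.0203 0.082 ] t 26.93 n 1 tot tool [-2.  -0.4 24. ] [ 0.0012 -0.003   0.0021]
-2.0 -0.4 24.0 0.0012 -0.0030 0.0021;
```

```bash
python3 -m crank '-1.5 0 12 0.001 -0.002 0.002;0 0 11 0 0 0;0 0 0 0 0 0;0 0 0 0 0 0'; python3 -c "
from h import *
plan([.5023,.0204,.058],Rt(6.15),1)"
```

```text
time: 27.42
eef_pos: [0.502, 0.0197, 0.058]
tcp_rot: [0.999, 0.053, -0.0, -0.0]
contact_force: [-0.3, 0.6, 0.4]
opening: 0.998
from [0.502  0.0197 0.058 ] t 27.43 n 1 tot tool [ 0.4 -0.7 -0. ] [-0.0002  0.0005 -0.0004]
0.4 -0.7 -0.0 -0.0002 0.0005 -0.0004;
```

```bash
python3 -m crank '0 -0.5 0 0 0 0;0 0 0 0 0 0;0 0 0 0 0 0;0 0 0 0 0 0' -1 40; python3 -c "
from h import *
rel()"; python3 -m crank '0 0 -15 0 0 0;0 0 -50 0 0 0;0 0 -60 0 0 0;0 0 -60 0 0 0;0 0 0 0 0 0'
python3 - <<'E'
from h import *
s=readout.get_state(); im=optics.read_camera('wrist')
cv2.imwrite('pics/r2.png',cv2.resize(im[:,:,::-1],(560,420)))
print(s['contact_force'])
E
```

```text
time: 27.92
eef_pos: [0.502, 0.0201, 0.0586]
tcp_rot: [0.999, 0.053, -0.0, -0.0]
contact_force: [-2.6, 0.4, 5.2]
opening: 0.644
t 27.93 along 0.2 lat 0.33 z -2.45 mm | F along 0.6 lat -2.6 z 5.2 roterr [-0.0001  0.0006 -0.0003] M [0.02 0.46 0.  ]
time: 28.55
eef_pos: [0.5052, 0.0197, 0.2499]
tcp_rot: [0.999, 0.054, 0.006, 0.001]
contact_force: [-0.4, -0.2, -2.2]
opening: 0.646
[-0.43381071 -0.15785796 -2.15801203]
```

View pics/r2.png

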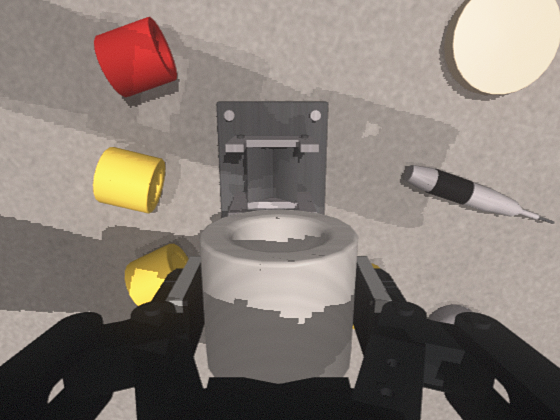

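```bash
python3 -c "
from h import *
plan([.48,-.322,.36],Rt(-91.5),10)"
```

```text
from [0.5031 0.02   0.2458] t 28.6 n 10 tot tool [ -58.9  337.7 -114.1] [-0.0035 -0.0052  1.704 ]
-5.9 33.8 -11.4 -0.0003 -0.0005 0.1704;
-0.1 34.3 -11.4 -0.0003 -0.0005 0.1704;
5.7 33.8 -11.4 -0.0003 -0.0005 0.1704;
11.4 32.4 -11.4 -0.0003 -0.0005 0.1704;
16.7 30.0 -11.4 -0.0003 -0.0005 0.1704;
21.5 26.7 -11.4 -0.0003 -0.0005 0.1704;
25.7 22.7 -11.4 -0.0003 -0.0005 0.1704;
29.2 18.0 -11.4 -0.0003 -0.0005 0.1704;
31.8 12.8 -11.4 -0.0003 -0.0005 0.1704;
33.5 7.2 -11.4 -0.0003 -0.0005 0.1704;
```

```bash
python3 -m crank '-6 34 -12 0 0 0.17;0 34 -11 0 0 0.17;6 34 -12 0 0 0.17;11 32 -11 0 0 0.17;17 30 -12 0 0 0.17' && python3 -m crank '21.5 27 -11 0 0 0.17;26 23 -12 0 0 0.17;29 18 -11 0 0 0.17;32 13 -12 0 0 0.17;33.5 7 -11 0 0 0.17' && python3 -m crank '0 0 0 0 0 0;0 0 0 0 0 0'
python3 - <<'E'
from h import *
s=readout.get_state(); im=optics.read_camera('wrist')
cv2.imwrite('pics/s.png',im[:,:,::-1]);s2=readout.get_state();np.save('pics/s.npy',s,allow_pickle=True)
cv2.imwrite('pics/s2.png',cv2.resize(im[:,:,::-1],(800,600),interpolation=cv2.INTER_CUBIC))
print(s['eef_pos'],s2['eef_pos'],s['tcp_rot'],s['qpos'])
E
```

```text
time: 29.22
eef_pos: [0.4896, -0.1512, 0.2976]
tcp_rot: [0.931, -0.366, -0.003, -0.0]
contact_force: [0.6, -0.1, -2.7]
opening: 0.647
time: 29.85
eef_pos: [0.4788, -0.3231, 0.3544]
tcp_rot: [-0.697, 0.717, 0.003, -0.0]
contact_force: [-0.3, 0.2, -2.7]
opening: 0.641
time: 30.1
eef_pos: [0.4792, -0.3217, 0.355]
tcp_rot: [-0.7, 0.715, 0.003, 0.0]
contact_force: [-0.3, 0.7, -3.7]
opening: 0.642
[ 0.4791814  -0.32170886  0.3549644 ] [ 0.47935197 -0.32144816  0.35546525] [-6.99584708e-01  7.14544029e-01  2.83970424e-03  5.32289234e-05] [-7.67096654e-01  5.14639307e-03  1.66808530e+00  2.71679378e-04
  1.47403493e+00  8.24828812e-01]
```

View pics/s2.png

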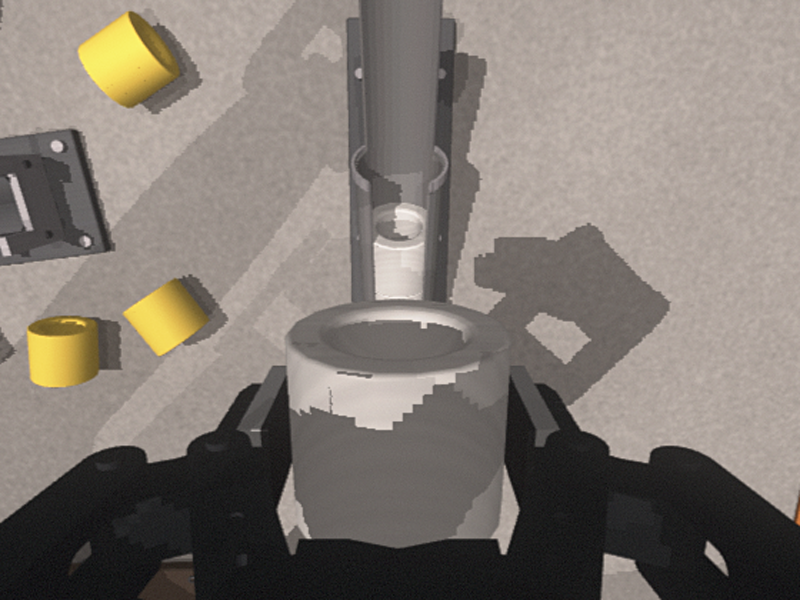

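Run:
```python
from h import *
s=np.load('pics/s.npy',allow_pickle=True).item();C=cam('wrist',s);k=.7
P=lambda x,y,z:at_z(C,(x*k,y*k),z)
for t in (.0,.01,.012,.016):
    a,b=P(347,18,t),P(456,18,t);print(t,a.round(4),b.round(4),np.linalg.norm(a-b).round(4),'mid',((a+b)/2).round(4))
    e=(P(351.5,250,t)+P(451,250,t))/2;d=(a+b)/2-e;print('   foot lower mid',e.round(4),np.degrees(np.arctan2(d[1],d[0])).round(2))
# tube mids: trough edges at height axis-17: axis z at mag x: 152+(X-55)*tan30
for nm,l,r,row,z in (('trough',361,441,30,.165),('trough low',369,436,130,.125),('mouthring',350,448,170,.13)):
    print(nm,((P(l,row,z)+P(r,row,z))/2).round(4),np.linalg.norm(P(l,row,z)-P(r,row,z)))
# predicted from estimate
c=np.array([.520,-.3215,0]);th=np.radians(-1.5);M=np.array([[np.cos(th),-np.sin(th),0],[np.sin(th),np.cos(th),0],[0,0,1]])
for nm,m in (('fc+',(.125,.045,.01)),('fc-',(.125,-.045,.01)),('second top face ctr?',(.055-.1*.866,0,.152-.05)),('load',(.055,0,.152)),('mouth ctr',(.055-.05*.866,0,.152-.025))):
    print(nm,(proj(C,M@np.array(m)+c)/k).round(0),(M@np.array(m)+c).round(4))
```

```text
0.0 [ 0.6472 -0.2812  0.    ] [ 0.6451 -0.3726  0.    ] 0.0915 mid [ 0.6462 -0.3269  0.    ]
   foot lower mid [ 0.4481 -0.3229  0.    ] -1.16
0.01 [ 0.6452 -0.282   0.01  ] [ 0.6432 -0.3716  0.01  ] 0.0897 mid [ 0.6442 -0.3268  0.01  ]
   foot lower mid [ 0.4501 -0.3229  0.01  ] -1.16
0.012 [ 0.6448 -0.2822  0.012 ] [ 0.6428 -0.3714  0.012 ] 0.0893 mid [ 0.6438 -0.3268  0.012 ]
   foot lower mid [ 0.4506 -0.3229  0.012 ] -1.16
0.016 [ 0.644  -0.2825  0.016 ] [ 0.6421 -0.371   0.016 ] 0.0885 mid [ 0.643  -0.3268  0.016 ]
   foot lower mid [ 0.4514 -0.3229  0.016 ] -1.16
trough [ 0.6079 -0.3255  0.165 ] 0.04512455169630002
trough low [ 0.5545 -0.3255  0.125 ] 0.04443506407700208
mouthring [ 0.5289 -0.3226  0.13  ] 0.06542050399763163
fc+ [344.  17.] [ 0.6461 -0.2798  0.01  ]
fc- [454.  17.] [ 0.6438 -0.3698  0.01  ]
second top face ctr? [398. 224.] [ 0.4884 -0.3207  0.102 ]
load [398.  94.] [ 0.575  -0.3229  0.152 ]
mouth ctr [398. 166.] [ 0.5317 -0.3218  0.127 ]
```

```bash
cat > mag.py <<'E'
from h import *
rot=Rt(-91.4,30); zt=rot.apply([0,0,1]); load=np.array([.5745,-.3245,.152])
E
python3 -c "
from mag import *
print(zt,rot.apply([0,1,0]))
plan(load-zt*.095,rot,5)"
```

```text
[ 0.49985074 -0.01221609 -0.8660254 ] [-0.86576689  0.02115889 -0.5       ]
from [ 0.4794 -0.3214  0.3555] t 30.15 n 5 tot tool [  1.3 -48.1 121. ] [0.527  0.0042 0.0027]
0.3 -9.6 24.2 0.1054 0.0008 0.0005;
0.2 -7.0 25.1 0.1054 0.0008 0.0005;
0.2 -4.3 25.7 0.1054 0.0008 0.0005;
0.2 -1.6 26.0 0.1054 0.0008 0.0005;
0.2 1.1 26.0 0.1054 0.0008 0.0005;
```

```bash
python3 -m crank '0.3 -9.6 24 0.1054 0.001 0;0.2 -7 25 0.1054 0.001 0.001;0.2 -4.3 25.5 0.1054 0.001 0;0.2 -1.6 26 0.1054 0.001 0.001;0.2 1 26 0.1054 0 0' && python3 -m crank '0 0 0 0 0 0;0 0 0 0 0 0'; python3 -c "
from mag import *
plan(load-zt*.04,rot,2)
s=readout.get_state();print(s['contact_force'],s['qpos'])
im=optics.read_camera('wrist');cv2.imwrite('pics/t.png',im[:,:,::-1])"
```

```text
time: 30.78
eef_pos: [0.5276, -0.3232, 0.2358]
tcp_rot: [-0.675, 0.69, -0.188, 0.181]
contact_force: [-0.8, 0.4, -2.7]
opening: 0.643
time: 31.02
eef_pos: [0.5281, -0.3248, 0.2385]
tcp_rot: [-0.675, 0.69, -0.187, 0.18]
contact_force: [0.4, 0.4, -2.0]
opening: 0.645
from [ 0.5281 -0.3248  0.2385] t 31.02 n 2 tot tool [-1.6  3.2 58.1] [-0.0025 -0.0034  0.0027]
-0.8 1.6 29.0 -0.0012 -0.0017 0.0014;
-0.7 1.6 29.0 -0.0012 -0.0017 0.0014;
[ 0.41478821  0.39899991 -1.96815837] [-0.86957018 -0.04529149  1.9909037   0.5010156   0.89049143  0.46462741]
```

View pics/t.png

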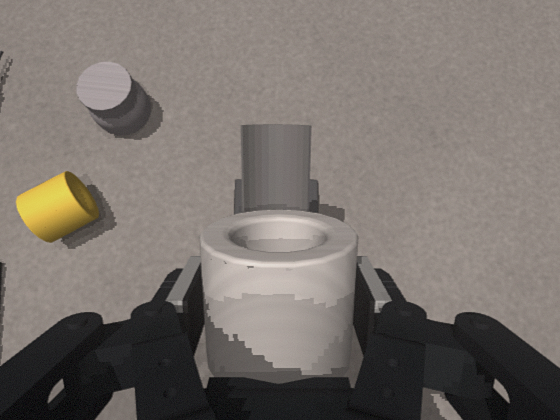

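```bash
python3 -m crank '-0.8 1.6 28 -0.001 -0.002 0.001;-0.8 1.6 28 -0.001 -0.002 0.001;0 0 0 0 0 0;0 0 0 0 0 0'; python3 -c "
from mag import *
plan(load+zt*.010,rot,2)
s=readout.get_state();print(s['contact_force'])
im=optics.read_camera('wrist');cv2.imwrite('pics/u.png',im[:,:,::-1])"
```

```text
time: 31.58
eef_pos: [0.5539, -0.3249, 0.1895]
tcp_rot: [-0.675, 0.691, -0.187, 0.181]
contact_force: [0.1, 0.1, -1.7]
opening: 0.647
from [ 0.5539 -0.3249  0.1895] t 31.57 n 2 tot tool [-0.9  1.1 52.8] [-0.0028 -0.0008  0.0007]
-0.5 0.5 26.4 -0.0014 -0.0004 0.0004;
-0.4 0.5 26.4 -0.0014 -0.0004 0.0004;
[ 0.05331209  0.13724372 -1.68044641]
```

View pics/u.png

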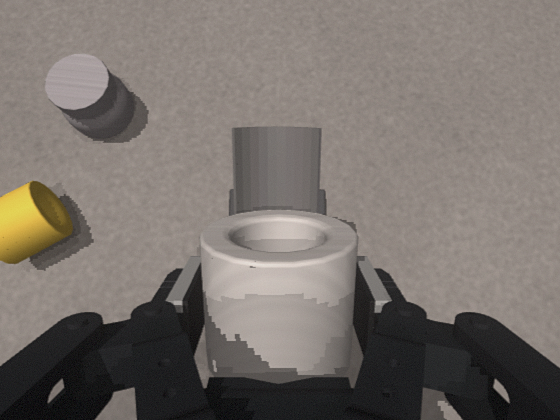

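```bash
python3 -m crank '-0.7 0.5 20 -0.001 0 0;-0.5 0.5 20 -0.001 0 0;0 0 0 0 0 0;0 0 0 0 0 0'; python3 -c "
from mag import *
plan(load+zt*.0144,rot,1)
s=readout.get_state();print(s['contact_force'])
im=optics.read_camera('wrist');b=optics.read_camera('top')[:,:,::-1]
cv2.imwrite('pics/v.png',np.hstack([im[:,:,::-1],cv2.resize(b[150:290,350:430],(240,420))]))"
```

```text
time: 32.12
eef_pos: [0.5726, -0.3241, 0.154]
tcp_rot: [-0.674, 0.691, -0.186, 0.181]
contact_force: [-0.8, -0.7, -3.5]
opening: 0.643
from [ 0.5726 -0.3241  0.154 ] t 32.12 n 1 tot tool [ 0.3 -0.7 17.1] [-0.0006 -0.0007 -0.0002]
0.3 -0.7 17.1 -0.0006 -0.0007 -0.0002;
[-0.76119474 -0.71808595 -3.46815125]
```

View pics/v.png

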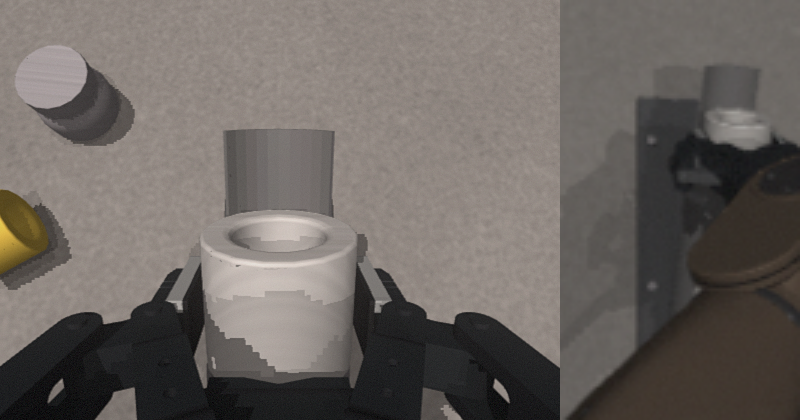

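```bash
python3 -m crank '0 -0.5 7 0 0 0;0 0 5 0 0 0;0 0 0 0 0 0;0 0 0 0 0 0'; python3 -c "
from mag import *
plan(load+zt*.0144,rot,1)
s=readout.get_state();print(s['contact_force'],s['wrist_torque'])"
```

```text
time: 32.72
eef_pos: [0.5787, -0.3235, 0.1419]
tcp_rot: [-0.675, 0.692, -0.184, 0.181]
contact_force: [0.5, 0.2, -3.7]
opening: 0.645
from [ 0.5787 -0.3235  0.1419] t 32.73 n 1 tot tool [ 1.1 -1.5  3.6] [ 0.0013  0.0011 -0.0009]
1.1 -1.5 3.6 0.0013 0.0011 -0.0009;
[ 0.47242286  0.24449212 -3.65412297] [-0.01761183  0.43997303  0.00758916]
```

```bash
for i in 1 2 ; do python3 -m crank '0.3 -0.4 1.5 0 0 0;0 0 0 0 0 0' >/dev/null; python3 -c "
from mag import *
plan(load+zt*.0144,rot,1)
s=readout.get_state();print(s['contact_force'],s['wrist_torque'])"; done
```

```text
from [ 0.5798 -0.3239  0.141 ] t 32.98 n 1 tot tool [ 0.7 -0.9  2.2] [ 0.0011  0.0009 -0.0008]
0.7 -0.9 2.2 0.0011 0.0009 -0.0008;
[-0.61598391 -0.23416988 -2.95818566] [0.03253357 0.52555196 0.02852102]
from [ 0.5809 -0.3242  0.1398] t 33.23 n 1 tot tool [ 0.4 -0.6  0.6] [ 0.0012  0.001  -0.0008]
0.4 -0.6 0.6 0.0012 0.0010 -0.0008;
[ 0.72869742  0.26838152 -2.50612644] [ 0.01418147  0.47706668 -0.027363  ]
```

```bash
for i in 1 2 ; do python3 -m crank '0.2 -0.2 1.2 0 0 0;0 0 0 0 0 0' >/dev/null; python3 -c "
from mag import *
s=readout.get_state();print(((s['eef_pos']-load)@zt).round(4),s['contact_force'],s['wrist_torque'])"; done
```

```text
0.015 [ 0.51648419  0.31135602 -2.50441808] [ 1.74203339e-02  4.64196802e-01 -4.63235060e-04]
0.0162 [-0.29598933 -0.62896596 -3.41965705] [ 0.00596959  0.46056748 -0.00306374]
```

Close to the trough floor; release and let it slide.

```bash
python3 -m crank '0 0 0 0 0 0;0 0 0 0 0 0;0 0 0 0 0 0;0 0 0 0 0 0;0 0 0 0 0 0' 1
python3 - <<'E'
from h import *
b=optics.read_camera('wrist')[:,:,::-1];t=optics.read_camera('top')[:,:,::-1]
cv2.imwrite('pics/w.png',np.hstack([b,cv2.resize(t[150:290,350:430],(240,420))]))
E
```

```text
time: 34.35
eef_pos: [0.5824, -0.3247, 0.1381]
tcp_rot: [-0.675, 0.692, -0.185, 0.181]
contact_force: [0.5, -0.0, -0.3]
opening: 0.996
```

View pics/w.png

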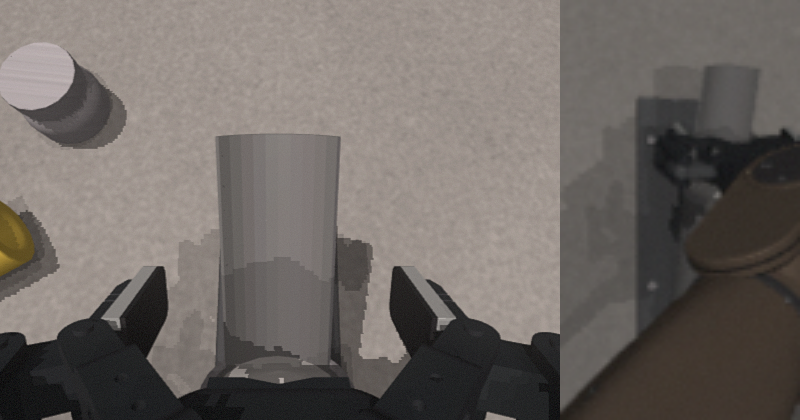

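```bash
python3 -m crank '0 0 -40 0 0 0;0 0 -50 0 0 0;0 0 -60 0 0 0;0 0 -60 0 0 0;0 0 -20 0 0 0' && python3 -m crank '0 0 0 -0.13 0 0;0 0 0 -0.13 0 0;0 0 0 -0.13 0 0;0 0 0 -0.13 0 0;0 0 0 0 0 0'
python3 - <<'E'
from h import *
s=readout.get_state();b=optics.read_camera('wrist')[:,:,::-1];np.save('pics/x.npy',s,allow_pickle=True)
cv2.imwrite('pics/x.png',b);a=optics.read_camera('scene')[:,:,::-1];t=optics.read_camera('top')[:,:,::-1]
cv2.imwrite('pics/x2.png',cv2.resize(b,(800,600),interpolation=cv2.INTER_CUBIC))
z=lambda im,x,y,w,h:cv2.resize(im[y:y+h,x:x+w],(400,300),interpolation=cv2.INTER_CUBIC)
cv2.imwrite('pics/x3.png',np.vstack([np.hstack([z(a,90,220,120,90),z(t,350,160,160,120)]),np.hstack([z(a,0,0,560,420),z(t,0,0,560,420)])]))
E
```

```text
time: 35.08
eef_pos: [0.4672, -0.3231, 0.3427]
tcp_rot: [-0.674, 0.691, -0.188, 0.18]
contact_force: [0.5, 0.1, -0.2]
opening: 0.999
time: 35.7
eef_pos: [0.4688, -0.3218, 0.3368]
tcp_rot: [-0.699, 0.715, -0.0, 0.002]
contact_force: [-0.0, -0.0, 0.6]
opening: 0.999
```

View pics/x2.png

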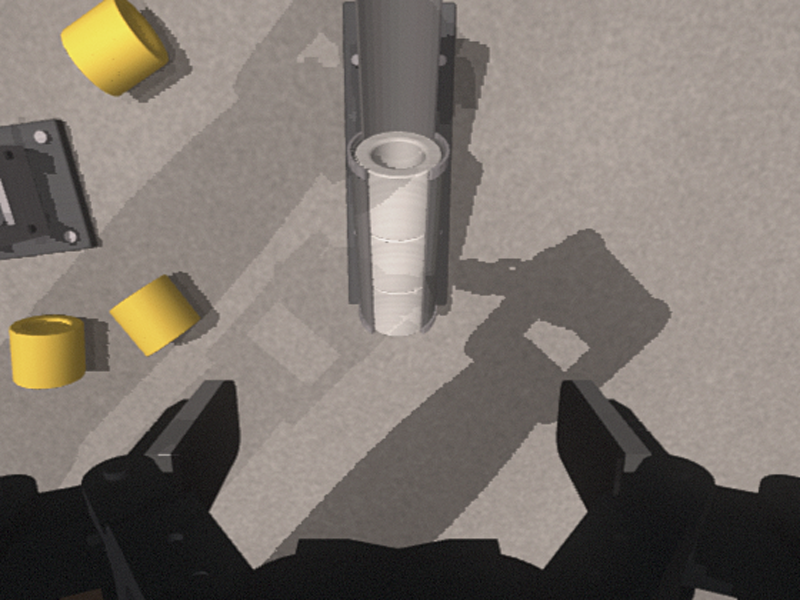

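View pics/x3.png

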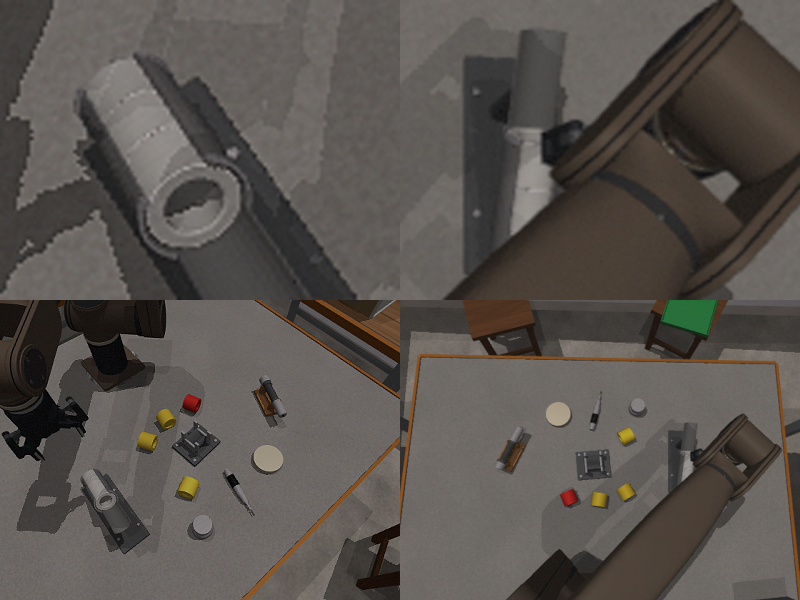

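```bash
python3 -c "
from plant import ctrl,readout
s=readout.get_state();print(s['time'],s['contact_force']);print(ctrl.sign_off())"
```

```text
35.85 [ 0.13249521 -0.12250944 -0.09227623]
the job is handed in; nothing more can be done
None
```

The sleeve was gauged, the gauge is back on its rest, and the sleeve is loaded in the magazine. I handed the job in at 35.9 s; the hand-in gives no verdict.

- **Go end:** it slid in from the −y side to about 5 mm past the far face, with only about 1 N along the bore.
- **No-go end:** I pressed it square on the mouth from the +y side with up to about 9 N. It stayed out, about 0.4 mm off centre by the tool's readings.
- **Gauge:** it was lowered into the notches and released. The last pictures show it lying on its rest.
- **Sleeve:** it was let go in the trough and slid down. The last wrist and scene pictures show three sleeves end to end with no visible gap, the upper face at the tube's mouth. I judged the final seating only from these pictures and took no separate position measurement.
- **Bystanders and look-alikes:** they look undisturbed in the final views. The fingers were open and clear, with the tool force near zero.

No check failed. The two views of the magazine differed by about 2 mm, so I used a value between them and corrected it on the approach. After long moves the tool was up to about 24 mm off its target, mostly in height during the descents, and I corrected that before each contact.

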